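# Put the light packs on charge in the latched dock

## Task

Put every loose light pack on charge: take the thin rod from its wooden stand and push it down through the small hole in the top of the charging dock, so that the hidden latch lets the sprung tray out. Plug each pack fully down into a socket of its own while the tray is out, then push the tray back in until it latches and stays shut. Leave the rod standing fully down in its stand as you found it, and do not disturb the ceramic tree, the paint bottle or the jar.

Things in the scene. Friction and masses are not known exactly. Their poses are not given: they have to be found in the camera images.
- dock: Fixed dock: floor plate 8 mm thick, 236 x 342 mm; white hood with clear roof (280 mm wide, roof top 112 mm up), open at the front; aluminium pod along its right side (50 mm wide, top 55 mm up). Origin: on the table under the hood. x from open front to back, y to its left, z up. Plate and pod span x -0.18 to 0.056, hood -0.05 to 0.056. Yaw up to 0.12 rad.
- latch_hole (a point): Centre of the mouth of the round access hole, 14 mm in diameter, in the flat top of the pod (55 mm above the table); axes as the dock's. The top is 6 mm thick. Straight below lies the hidden latch plunger, a disc 18 mm across, its top 24 mm below the mouth at rest.
- latch (a joint): Latch plunger, m: 0 up (at rest), grows downward to its stop at 0.014. Spring 1.5 N at rest, 5 N at the stop. The tray is freed at about 0.008: press the rod tip 35 to 37 mm below the mouth (38 mm is the stop). While the tray is out its bar keeps the plunger down, near 0.007; it springs back to 0 by itself when the tray is fully home.
- tray (a joint): Tray, m: 0 latched under the hood, 0.1 fully out (to the dock's -x). Once freed, a spring (6 N shut, 4.5 N out) slides it right out in about 1 s. Pushed in past 0 (4 mm of spare travel, stop at -0.004) it latches and rests at about 0. Damped (40 N s/m): push it at 0.1 m/s or less.
- tray_front (a point): Middle of the tray's upright front lip, on its front face (looking to the dock's -x), 55 mm above the table; axes as the dock's; moves with the tray. Lip 264 mm wide, 8 mm thick, from 9 to 65 mm above the table. Shut, it stands 35 mm in front of the hood. Push it towards the dock's +x to shut the tray.
- socket0 (a point): Centre of the floor of socket 0 of the tray (0 to 3 in a row from the dock's +y to its -y, 64 mm apart); axes as the dock's, moves with the tray. Well 53 mm along x, 43 mm along y and 22 mm deep: its mouth is 40 mm and its floor 18 mm above the table. Reachable from above only while the tray is out.
- socket1 (a point): Centre of the floor of socket 1 of the tray (0 to 3 in a row from the dock's +y to its -y, 64 mm apart); axes as the dock's, moves with the tray. Well 53 mm along x, 43 mm along y and 22 mm deep: its mouth is 40 mm and its floor 18 mm above the table. Reachable from above only while the tray is out.
- socket2 (a point): Centre of the floor of socket 2 of the tray (0 to 3 in a row from the dock's +y to its -y, 64 mm apart); axes as the dock's, moves with the tray. Well 53 mm along x, 43 mm along y and 22 mm deep: its mouth is 40 mm and its floor 18 mm above the table. Reachable from above only while the tray is out.
- socket3 (a point): Centre of the floor of socket 3 of the tray (0 to 3 in a row from the dock's +y to its -y, 64 mm apart); axes as the dock's, moves with the tray. Well 53 mm along x, 43 mm along y and 22 mm deep: its mouth is 40 mm and its floor 18 mm above the table. Reachable from above only while the tray is out.
- rod: Latch rod: steel rod 6 mm thick reaching 70 mm below the origin to a round tip; a steel collar 28 mm across from the origin to 6 mm above it; a wooden handle 18 x 18 mm square (faces along x and y) from 6 to 66 mm above the origin. 70 g. z along the rod, up. It starts upright in the stand, collar resting on the stand's top.
- rod_tip (a point): The rod's tip, 70 mm below the rod's origin.
- stand: Fixed wooden stand for the rod, a block 64 x 64 mm, 76 mm high, with a foot 85 x 85 mm. Origin: on the table under its middle.
- stand_mouth (a point): Centre of the mouth of the stand's upright hole, 14 mm in diameter, 72 mm deep, 76 mm above the table; the rod is home when its collar lies on the stand here.
- pack_a: Light pack (two to four alike are present): black block 50 mm (x) by 40 (y) by 36 high, bevelled foot, grey side patches; on top a grip fin 40 mm (x) by 14 (y) from 36 to 68 mm above the underside. 100 to 200 g. Origin: centre of its underside, z up. Stands upright on the table; fits any socket with its x along the dock's x, either way round; home when its underside rests on the socket floor.
- pack_b: Light pack (two to four alike are present): black block 50 mm (x) by 40 (y) by 36 high, bevelled foot, grey side patches; on top a grip fin 40 mm (x) by 14 (y) from 36 to 68 mm above the underside. 100 to 200 g. Origin: centre of its underside, z up. Stands upright on the table; fits any socket with its x along the dock's x, either way round; home when its underside rests on the socket floor.
- pack_c: Light pack (two to four alike are present): black block 50 mm (x) by 40 (y) by 36 high, bevelled foot, grey side patches; on top a grip fin 40 mm (x) by 14 (y) from 36 to 68 mm above the underside. 100 to 200 g. Origin: centre of its underside, z up. Stands upright on the table; fits any socket with its x along the dock's x, either way round; home when its underside rests on the socket floor.
- pack_d: Light pack (two to four alike are present): black block 50 mm (x) by 40 (y) by 36 high, bevelled foot, grey side patches; on top a grip fin 40 mm (x) by 14 (y) from 36 to 68 mm above the underside. 100 to 200 g. Origin: centre of its underside, z up. Stands upright on the table; fits any socket with its x along the dock's x, either way round; home when its underside rests on the socket floor.
- tree: Bystander: white ceramic tree, 104 mm wide, 158 mm high, standing; origin at its underside.
- paint: Bystander: grey paint bottle, 48 mm wide, 135 mm high, standing; origin at its underside.
- jar: Bystander: glass jar with metal cap, 72 mm wide, 100 mm high, standing; origin at its underside.
Things that resemble listed ones, but are neither listed nor needed, are in the scene too. There is more than one size of the rod; the job needs the larger.

How it is judged:
On the way, in this order (a step that is already met when the one before it is completed fails the run):
1. the latch is pressed down by the rod through the access hole (value of joint latch above 0.006 m and horizontal distance between rod_tip and latch_hole below 0.008 m and z of rod_tip in the frame of latch_hole below -0.02 m), for 0.02 s.
2. the tray has sprung out (value of joint tray above 0.085 m), for 0.2 s.
3. every pack is plugged fully into a socket while the tray is out (value of joint tray above 0.07 m and (distance between pack_a and socket0 below 0.005 m or distance between pack_a and socket1 below 0.005 m or distance between pack_a and socket2 below 0.005 m or distance between pack_a and socket3 below 0.005 m) and angle between each of pack_a, pack_b, pack_c, pack_d's own z axis and vertical below 0.08 rad and (distance between pack_b and socket0 below 0.005 m or distance between pack_b and socket1 below 0.005 m or distance between pack_b and socket2 below 0.005 m or distance between pack_b and socket3 below 0.005 m) and (distance between pack_c and socket0 below 0.005 m or distance between pack_c and socket1 below 0.005 m or distance between pack_c and socket2 below 0.005 m or distance between pack_c and socket3 below 0.005 m) and (distance between pack_d and socket0 below 0.005 m or distance between pack_d and socket1 below 0.005 m or distance between pack_d and socket2 below 0.005 m or distance between pack_d and socket3 below 0.005 m)), for 0.2 s.
At the end, for the whole second after the job is handed in: Every pack present sits upright (within 0.08 rad) with its underside centre within 5 mm of a socket floor's centre, the tray is in (below 5 mm) with the latch sprung back up (below 4 mm), and the rod stands still in its stand (origin within 8 mm of the stand's mouth, tilt below 0.1 rad) ((distance between pack_a and socket0 below 0.005 m or distance between pack_a and socket1 below 0.005 m or distance between pack_a and socket2 below 0.005 m or distance between pack_a and socket3 below 0.005 m) and angle between each of pack_a, pack_b, pack_c, pack_d's own z axis and vertical below 0.08 rad and (distance between pack_b and socket0 below 0.005 m or distance between pack_b and socket1 below 0.005 m or distance between pack_b and socket2 below 0.005 m or distance between pack_b and socket3 below 0.005 m) and (distance between pack_c and socket0 below 0.005 m or distance between pack_c and socket1 below 0.005 m or distance between pack_c and socket2 below 0.005 m or distance between pack_c and socket3 below 0.005 m) and (distance between pack_d and socket0 below 0.005 m or distance between pack_d and socket1 below 0.005 m or distance between pack_d and socket2 below 0.005 m or distance between pack_d and socket3 below 0.005 m) and value of joint tray below 0.005 m and value of joint latch below 0.004 m and distance between rod and stand_mouth below 0.008 m and angle between rod's own z axis and vertical below 0.1 rad and linear speed of rod below 0.02 m/s); the robot touches nothing.
It fails at once if the ceramic tree is shoved more than 30 mm or tipped (distance of tree from where it was at the start of the episode above 0.03 m or angle between tree's own z axis and vertical above 0.5 rad).
It fails at once if the paint bottle is shoved more than 30 mm or tipped (distance of paint from where it was at the start of the episode above 0.03 m or angle between paint's own z axis and vertical above 0.5 rad).
It fails at once if the jar is shoved more than 30 mm or tipped (distance of jar from where it was at the start of the episode above 0.03 m or angle between jar's own z axis and vertical above 0.5 rad).
Of pack_a, pack_b, pack_c, pack_d only 2 to 4 are there at a start; the rules pass over those that are not, and their reading is None.
At some moment in a run one of pack_a, pack_b, pack_c, pack_d may be knocked a few centimetres aside while the robot is not near it.
It also fails if it takes over 210 s, if anything falls off the work surface, if the arm or the gripper's body presses on something with over 40 N, if the wrist force passes 120 N, or if a joint passes its speed limit or range.

## Robot

A 6-joint arm with a two-finger parallel gripper is mounted at the origin on the work surface. World frame = base frame: x ahead of the robot, y to its left, z up, the work surface at z = 0. Lengths are in m, angles in rad, forces in N, time in s.
With the tool pointing down it reaches from about 0.375 to 0.9 m from the base axis. Payload 3.1 kg.
Tool frame: the origin (TCP) lies at the very end of the fingers, on their centre line; the grasp point (between the pads) lies 19 mm behind it; z points along the fingers, y is the direction in which the jaws open and shut (so a half turn about z gives the same grasp; the last joint's range is limited). The gripper opens to 85 mm and grips with 20 to 120 N. Pads are 22 mm wide; open, the fingers measure 114 mm over their backs; the gripper's body (76 mm by 85 mm) begins 54 mm behind the grasp point. The pads swing forward as they close: fully open they stand 13 mm farther back than shut.
Start: joints at [1.091, 0.527, 1.433, -0, 1.181, -0.178], TCP at [0.186, 0.597, 0.231] pointing down, gripper open.
Joint ranges: [-3.08, 3.08], [-0.75, 2.2], [0.22, 2.44], [-1.43, 4.57], [0, 2.65], [-2.85, 2.85]. Speed limits (rad/s): [2.79, 2.79, 3.14, 3.14, 3.14, 3.14].

## Interface

Orientations are given as a unit quaternion [x, y, z, w].
In Python, from station import manip gives the robot as it stands.
- The arm moves only by the tool send_rows, never from a script. Its argument "motion" is a list of rows, each an object with "gripper": the finger opening in mm, from 0 to 85.4; "travel": the shift along the tool's x, y, z in mm, a list of three; "rotation": the turn, a rotation vector about the tool's x, y, z in degrees, a list of three. In form: [{"gripper": gripper, "travel": [x, y, z], "rotation": [ax, ay, az]}, ...]. A call has 1 to 12 rows; each row shifts and turns the commanded pose from where the row before left it, along the tool's axes as they then stand; what a row does not reach is not made up. A row lasts 1/12 s, in which the tool goes at most 41.7 mm and 7.16 degrees, less where a joint would pass 70% of its speed; a pose out of reach is approached as far as the arm can. A call is refused whole if a number of a shift passes 41.7 or a number of a turn 7.16, either way. A call with a gripper value outside its range is refused whole. The fingers move at their own pace and stop on an object; "newtons" is the grip in N (left out, the last holds). Time passes only in rows, so rows that do not move let the fingers close. It gives the time, the measured TCP pose, the force and the opening at its end, in the units of the state.
- manip.sense(): the state, without advancing time (a new reading comes with each control period).
- manip.snapshot(name): name is "side" or "top" or "wrist"; returns the picture (480x640x3 uint8, red, green, blue); there is no depth.
- manip.calibration(name): a dict with "fx", "fy", "cx", "cy" (pixels), "cam_to_world" (4x4, takes a point from camera to world coordinates). Camera axes: x right, y down, z forward; pixel columns grow to the right and rows downward; lengths in m; the calibration is good to about 2 mm. The wrist camera is an equidistant fisheye: a pixel r from the principal point sees the ray r / f radians off the axis. A picture is of the moment at which its call begins: read the wrist's pose just before it. calibration takes no time and is no camera call; for the wrist camera it gives the pose at the moment of the call.
- manip.sign_off(): hands the job in, once; it reports no verdict.
The state is a dict: "t": time; "q": joint angles; "qd": joint speeds; "tau": joint torques, N m; "tcp_pos": TCP position; "tool_rot": TCP orientation; "force": force on the tool from outside, world axes, zero at the start; "ft_torque": the same for the moment, N m; "finger_gap": opening from 0.0 (shut) to 1.0 (fully open).
Only numpy, scipy, OpenCV 4.12 (cv2) and the standard library are available. Lean on these libraries where they do the work, as an engineer would, in place of code of your own. Each camera call takes 0.05 s, during which the arm holds its last target. There are 200 camera calls.

## Working session

There is one attempt and no reset: what is moved stays moved. The work goes in short steps, Python scripts to look and compute and a tool call to move; the robot and the scene stay as the last step left them, time stands still between calls to the robot, and variables do not carry over. Pictures are saved under pics/ and viewed, about 12 in all and at most 16, crops included, and the job is handed in when it is done.

Besides the shell and the picture viewer there is one more tool, called after ">>>" as a command line: name --argument value ..., lists and objects as JSON in quotes. send_rows: Moves the arm, as the interface text tells. Its arguments: {"type":"object","properties":{"motion":{"type":"array","items":{"type":"object","properties":{"gripper":{"type":"number"},"travel":{"type":"array","items":{"type":"number"}},"rotation":{"type":"array","items":{"type":"number"}}}}},"newtons":{"type":"number"}},"required":["motion"]}

```bash
ls; mkdir -p pics; python3 - <<'E'
from station import manip
import cv2,numpy as np
s=manip.sense();print(s)
for n in("top","side"):
    im=manip.snapshot(n);cv2.imwrite(f"pics/{n}0.png",im[:,:,::-1])
    c=manip.calibration(n);print(n,c)
print(manip.calibration("wrist"))
E
```

```text
pics
{'t': 0.0, 'q': array([ 1.09051535e+00,  5.28459929e-01,  1.43392675e+00, -1.61172280e-05,
        1.18142362e+00, -1.78470361e-01]), 'qd': array([-0.00257017, -0.00087046, -0.0005009 ,  0.00014511,  0.00029804,
       -0.00107652]), 'tau': array([ 3.75167465e-04, -4.42340076e+01, -1.78033018e+01, -8.66551272e-05,
        8.35865038e-03,  1.36540831e-05]), 'tcp_pos': array([0.18539344, 0.59609878, 0.2303297 ]), 'tool_rot': array([ 1.50330087e-01,  9.88635239e-01, -1.05162758e-03, -3.51599807e-04]), 'force': array([-0.65505675, -0.10977464,  0.14808269]), 'ft_torque': array([ 0.02314553,  0.01430044, -0.0126855 ]), 'finger_gap': 1.001865409917992}
top {'fx': 435.1629692478052, 'fy': 435.1629692478052, 'cx': 320.07481108341847, 'cy': 235.39764246193485, 'cam_to_world': array([[-0.01808902, -0.99569475,  0.09091067,  0.46596284],
       [-0.99938747,  0.02073038,  0.02819469, -0.05116879],
       [-0.02995792, -0.09034497, -0.99545985,  0.94788818],
       [ 0.        ,  0.        ,  0.        ,  1.        ]])}
side {'fx': 614.7245639972174, 'fy': 614.7245639972174, 'cx': 314.83508122496943, 'cy': 234.1503456760851, 'cam_to_world': array([[-0.98017104, -0.13967477,  0.14055494,  0.37641494],
       [-0.19804952,  0.66758902, -0.71770557,  0.87043388],
       [ 0.00641242, -0.73131106, -0.68201394,  0.93068185],
       [ 0.        ,  0.        ,  0.        ,  1.        ]])}
{'fx': 371.64829954431775, 'fy': 371.64829954431775, 'cx': 317.0020850037325, 'cy': 240.77574338983095, 'cam_to_world': array([[ 0.29677212,  0.91283133,  0.2804733 ,  0.11228718],
       [ 0.95494708, -0.28320822, -0.08870837,  0.61838646],
       [-0.00154344,  0.29416333, -0.95575392,  0.37360991],
       [ 0.        ,  0.        ,  0.        ,  1.        ]])}
```

View pics/top0.png

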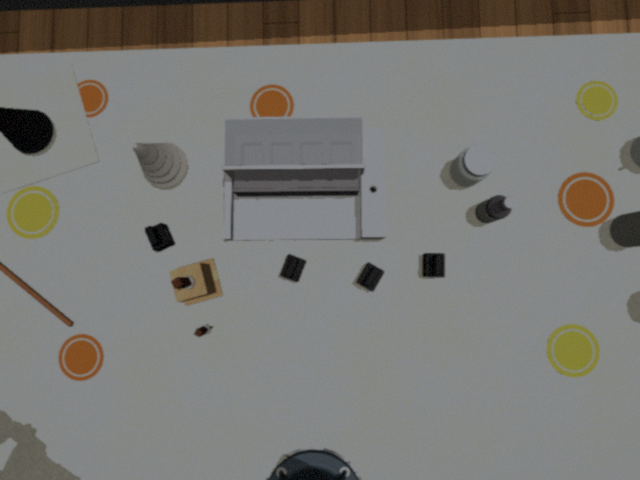

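View pics/side0.png

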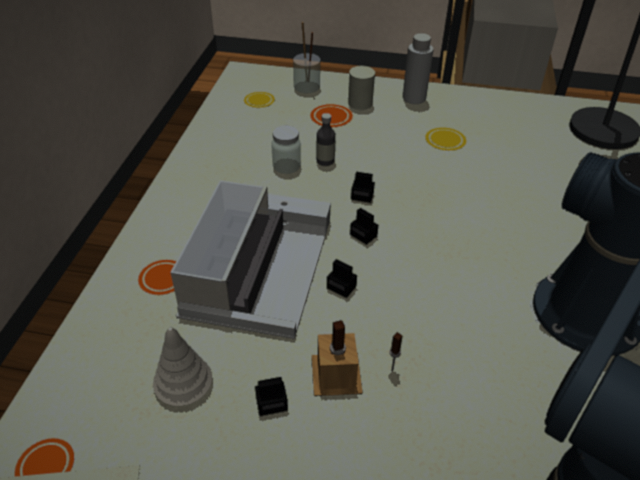

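The top view shows the dock (hood rows 118–168, plate front about row 240), the access hole at (374,188), the stand with the rod at (195,282), and a small loose rod at (203,330). The four packs are at (160,237), (292,267), (370,277) and (433,265). The tree (160,165), jar (472,165) and paint (493,208) stand off to the sides. The side view agrees.

```bash
cat > h.py <<'E'
from station import manip
import cv2,numpy as np
from scipy.spatial.transform import Rotation as R
np.set_printoptions(precision=4,suppress=True)
def ray(c,u,v,wrist=False):
    x,y=(u-c["cx"])/c["fx"],(v-c["cy"])/c["fy"]
    if wrist:
        r=np.hypot(x,y);d=np.array([x/r*np.sin(r),y/r*np.sin(r),np.cos(r)]) if r>0 else np.array([0,0,1.])
    else: d=np.array([x,y,1.])
    T=c["cam_to_world"];return T[:3,3],T[:3,:3]@d
def atz(c,u,v,z,wrist=False):
    o,d=ray(c,u,v,wrist);return o+d*(z-o[2])/d[2]
def proj(c,p,wrist=False):
    T=c["cam_to_world"];q=T[:3,:3].T@(np.asarray(p)-T[:3,3])
    if wrist:
        a=np.arctan2(np.hypot(q[0],q[1]),q[2]);n=np.hypot(q[0],q[1]);q=np.array([q[0]/n*a,q[1]/n*a,1])
    return np.array([c["cx"]+c["fx"]*q[0]/q[2],c["cy"]+c["fy"]*q[1]/q[2]])
def goto(p,yaw=None):
    "tool-frame travel (mm) to world p, plus turn about tool z (deg) to bring tool y axis to yaw (mod pi)"
    s=manip.sense();M=R.from_quat(s["tool_rot"])
    out=M.inv().apply(np.asarray(p)-s["tcp_pos"])*1000
    y=M.as_matrix()[:,1];cur=np.arctan2(y[1],y[0]);tz=None
    if yaw is not None:
        d=(yaw-cur+np.pi/2)%np.pi-np.pi/2; tz=-np.degrees(d)  # tool z points down
    print("tcp",s["tcp_pos"],"yaw_y",np.degrees(cur),"travel",out,"turnz",tz,"tilt",M.as_matrix()[:,2]);return out,tz
E
python3 - <<'E'
from h import *
c=manip.calibration("top")
for n,(u,v),z in [("hole",(374,188),.055),("plateFL",(224,240),.008),("podFR",(384,237),.055),("podFL",(362,237),.055),("handle top",(179,284),.14),("hoodBL",(225,119),.112),("hoodBR",(362,118),.112),("hoodFL",(224,166),.112),("hoodFR",(363,166),.112),
 ("packA",(160,237),.036),("B",(292,267),.036),("C",(370,277),.036),("D",(433,265),.036),("tree",(168,170),.02),("jar",(470,172),.0),("paint",(485,212),0),("small",(203,330),.0)]:
    print(n,atz(c,u,v,z))
c=manip.calibration("side")
print("hole",atz(c,284,204,.055),"handle",atz(c,338,323,.142))
im=cv2.imread("pics/top0.png")[90:350,130:510]
big=cv2.convertScaleAbs(cv2.resize(im,None,fx=2.1,fy=2.1,interpolation=cv2.INTER_CUBIC),alpha=1.5)
cv2.imwrite("pics/topc.png",big)
E
```

```text
hole [ 0.6439 -0.1395  0.055 ]
plateFL [0.5461 0.1853 0.008 ]
podFR [ 0.5415 -0.157   0.055 ]
podFL [ 0.5424 -0.112   0.055 ]
handle top [0.4543 0.2364 0.14  ]
hoodBL [0.7789 0.1576 0.112 ]
hoodBR [ 0.773  -0.1144  0.112 ]
hoodFL [0.6836 0.1595 0.112 ]
hoodFR [ 0.6766 -0.1138  0.112 ]
packA [0.5529 0.3154 0.036 ]
B [0.484  0.0347 0.036 ]
C [ 0.4602 -0.1276  0.036 ]
D [ 0.4827 -0.2587  0.036 ]
tree [0.7018 0.3064 0.02  ]
jar [ 0.6853 -0.3559  0.    ]
paint [ 0.5961 -0.3839  0.    ]
small [0.3524 0.2327 0.    ]
hole [ 0.6427 -0.1326  0.055 ] handle [0.46   0.2408 0.142 ]
```

View pics/topc.png

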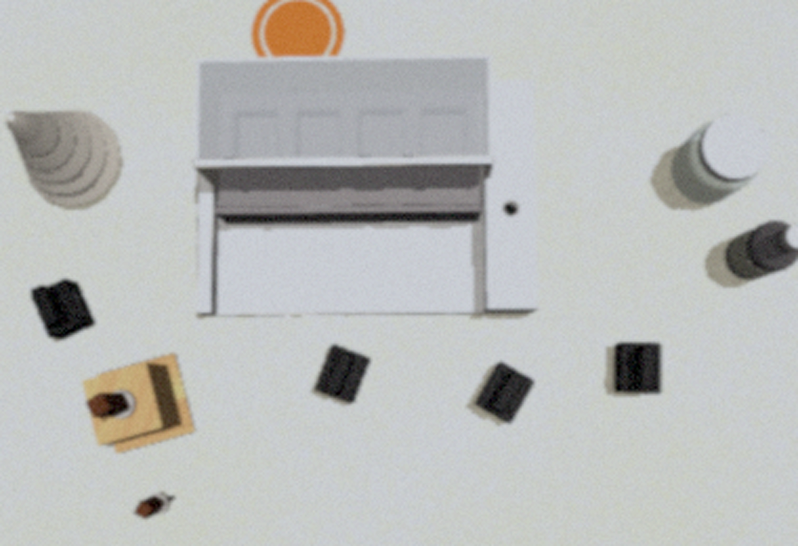

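```bash
python3 - <<'E'
from h import *
goto([.44,.24,.25],np.radians(88.8))
E
```

```text
tcp [0.1854 0.5962 0.2304] yaw_y 72.70903623449294 travel [-348.913  -264.4502  -19.1937] turnz -16.090963765507052 tilt [-0.0009 -0.0018 -1.    ]
```

>>> send_rows --motion '[{"gripper": 85, "travel": [-32, -24, -2]}, {"gripper": 85, "travel": [-32, -24, -2]}, {"gripper": 85, "travel": [-32, -24, -2]}, {"gripper": 85, "travel": [-32, -24, -2]}, {"gripper": 85, "travel": [-32, -24, -2]}, {"gripper": 85, "travel": [-32, -24, -2]}, {"gripper": 85, "travel": [-32, -24, -2]}, {"gripper": 85, "travel": [-32, -24, -2]}, {"gripper": 85, "travel": [-31, -24, -2]}, {"gripper": 85, "travel": [-31, -24, -1]}, {"gripper": 85, "travel": [-31, -24, 0]}]'

```text
validation failed for argument at $.mo...
```

>>> send_rows --motion '[{"gripper": 45, "rotation": [0, 0, -5.4]}, {"gripper": 45, "rotation": [0, 0, -5.4]}, {"gripper": 45, "rotation": [0, 0, -5.3]}, {"gripper": 45}, {"gripper": 45}, {"gripper": 45}]'

```text
validation failed for argument at $.mo...
```

```bash
python3 - <<'E'
from h import *
s=manip.sense();print(s["tcp_pos"],s["tool_rot"],s["t"],s["finger_gap"])
c=manip.calibration("wrist");im=manip.snapshot("wrist")
cv2.imwrite("pics/w1.png",im[:,:,::-1]);np.save("pics/w1.npy",c["cam_to_world"])
for p in([.456,.238,.142],[.456,.238,.076]):print(proj(c,p,True))
E
```

```text
[0.1854 0.5962 0.2304] [ 0.1503  0.9886 -0.001  -0.0003] 0.1 0.9994286388832455
[119.2382 508.63  ]
[134.8575 474.0111]
```

View pics/w1.png

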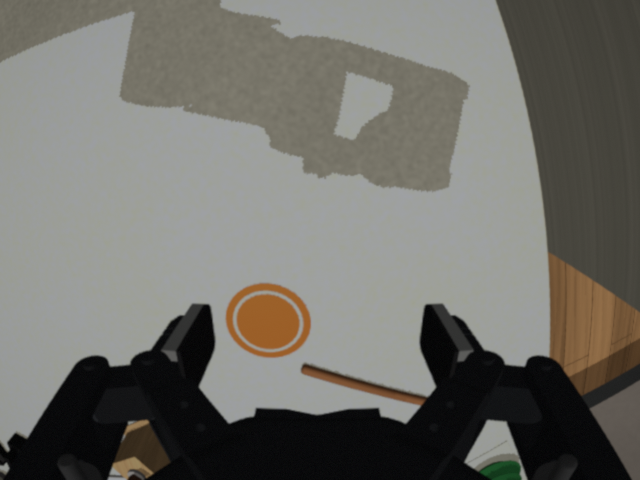

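The moves were refused because every row needs all of its fields. The picture shows only the shadow at the start pose.

>>> send_rows --motion '[{"gripper": 85, "travel": [-32, -24, -2], "rotation": [0, 0, 0]}, {"gripper": 85, "travel": [-32, -24, -2], "rotation": [0, 0, 0]}, {"gripper": 85, "travel": [-32, -24, -2], "rotation": [0, 0, 0]}, {"gripper": 85, "travel": [-32, -24, -2], "rotation": [0, 0, 0]}, {"gripper": 85, "travel": [-32, -24, -2], "rotation": [0, 0, 0]}, {"gripper": 85, "travel": [-32, -24, -2], "rotation": [0, 0, 0]}, {"gripper": 85, "travel": [-32, -24, -2], "rotation": [0, 0, 0]}, {"gripper": 85, "travel": [-32, -24, -2], "rotation": [0, 0, 0]}, {"gripper": 85, "travel": [-31, -24, -2], "rotation": [0, 0, 0]}, {"gripper": 85, "travel": [-31, -24, -1], "rotation": [0, 0, 0]}, {"gripper": 85, "travel": [-31, -24, 0], "rotation": [0, 0, 0]}]'

```text
t: 1.07
tcp_pos: [0.4413, 0.2392, 0.2505]
tool_rot: [0.15, 0.989, 0.0, 0.0]
force: [0.0, 0.1, 0.0]
finger_gap: 0.997
```

>>> send_rows --motion '[{"gripper": 45, "travel": [0, 0, 0], "rotation": [0, 0, -5.4]}, {"gripper": 45, "travel": [0, 0, 0], "rotation": [0, 0, -5.4]}, {"gripper": 45, "travel": [0, 0, 0], "rotation": [0, 0, -5.3]}, {"gripper": 45, "travel": [0, 0, 0], "rotation": [0, 0, 0]}, {"gripper": 45, "travel": [0, 0, 0], "rotation": [0, 0, 0]}]'

```text
t: 1.48
tcp_pos: [0.4403, 0.2408, 0.2501]
tool_rot: [0.012, 1.0, -0.0, -0.0]
force: [-1.0, 0.3, 0.3]
finger_gap: 0.523
```

```bash
python3 - <<'E'
from h import *
s=manip.sense();print(s["tcp_pos"],s["tool_rot"],s["t"],s["finger_gap"])
c=manip.calibration("wrist");im=manip.snapshot("wrist")
cv2.imwrite("pics/w2.png",im[:,:,::-1]);np.save("pics/w2.npy",c["cam_to_world"])
for p in([.456,.238,.142],[.456,.238,.076]):print(proj(c,p,True))
E
```

```text
[0.4403 0.2408 0.2501] [ 0.0117  0.9999 -0.0001 -0.0002] 1.4833 0.522737485266482
[314.0322 260.6463]
[314.5641 235.033 ]
```

View pics/w2.png

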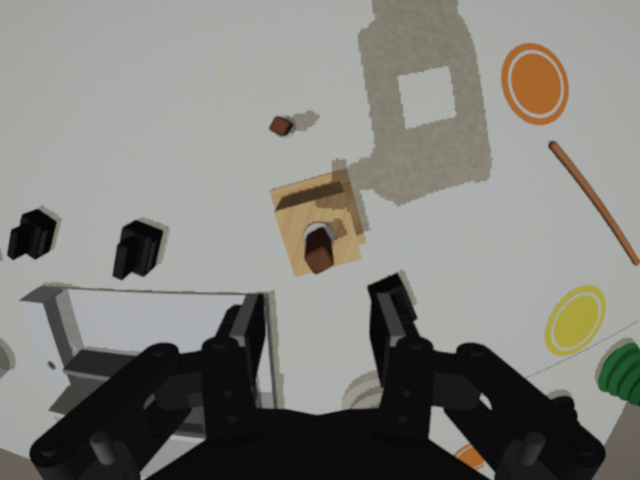

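The wrist view shows the rod handle top near (321,266) and the stand corners near (297,276) and (361,259). The dock lies to the lower left, with its hole at about (52,366). I'll zoom on the stand.

```bash
python3 - <<'E'
import cv2
im=cv2.imread("pics/w2.png")[160:285,255:380]
cv2.imwrite("pics/w2c.png",cv2.convertScaleAbs(cv2.resize(im,(600,600),interpolation=cv2.INTER_CUBIC),alpha=1.6))
E
```

```text
(no output)
```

View pics/w2c.png

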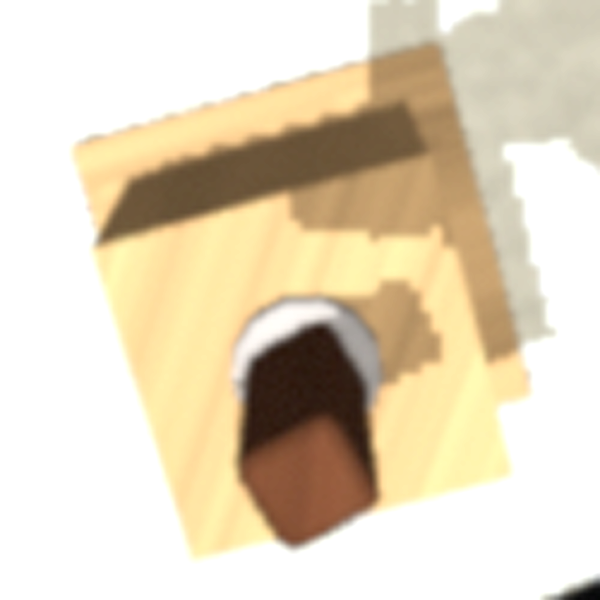

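```bash
python3 - <<'E'
from h import *
c=manip.calibration("wrist")
def P(u,v,z): return atz(c,255+(u+.5)/4.8-.5,160+(v+.5)/4.8-.5,z,True)[:2]
h=np.array([P(*p,.142) for p in((327,415),(378,497),(293,548),(242,465))])
print("handle",h.mean(0),"edges",np.diff(np.vstack([h,h[:1]]),axis=0)*1000,"ang",[np.degrees(np.arctan2(*(h[(i+1)%4]-h[i])[::-1])) for i in range(4)])
b=np.array([P(*p,.076) for p in((97,243),(195,557),(510,475))]);print("stand",(b[0]+b[2])/2,np.diff(b,axis=0)*1000)
l,r=P(232,372,.079),P(380,372,.079);print("collar",(l+r)/2,np.linalg.norm(l-r))
E
```

```text
handle [0.4555 0.2419] edges [[ 13.1483   7.4498]
 [  7.9873 -12.9847]
 [-13.5626  -7.3081]
 [ -7.5729  12.8429]] ang [np.float64(29.535986320656743), np.float64(-58.40310150594572), np.float64(-151.68252026603363), np.float64(120.5258940082306)]
stand [0.4559 0.2418] [[ 62.1068  15.4992]
 [-15.3824  60.4665]]
collar [0.4571 0.2415] 0.027223643795884784
```

>>> send_rows --motion '[{"gripper": 45, "travel": [0, 0, 0], "rotation": [0, 0, -6.3]}, {"gripper": 45, "travel": [0, 0, 0], "rotation": [0, 0, -6.3]}, {"gripper": 45, "travel": [0, 0, 0], "rotation": [0, 0, -6.3]}, {"gripper": 45, "travel": [0, 0, 0], "rotation": [0, 0, -6.3]}, {"gripper": 45, "travel": [0, 0, 0], "rotation": [0, 0, -6.1]}, {"gripper": 45, "travel": [0, 0, 0], "rotation": [0, 0, 0]}]'

```text
t: 2.03
tcp_pos: [0.4402, 0.2413, 0.2503]
tool_rot: [-0.26, 0.966, 0.0, -0.0]
force: [-0.3, -0.1, -0.1]
finger_gap: 0.525
```

```bash
python3 - <<'E'
from h import *
goto([.4558,.2418,.100],np.radians(120))
E
```

```text
tcp [0.4402 0.2413 0.2503] yaw_y 120.16675038632007 travel [-13.7377  -7.3952 150.2808] turnz 0.1667503863200833 tilt [-0.0001 -0.     -1.    ]
```

>>> send_rows --motion '[{"gripper": 45, "travel": [-14, -7.4, 10], "rotation": [0, 0, 0]}, {"gripper": 45, "travel": [0, 0, 30], "rotation": [0, 0, 0]}, {"gripper": 45, "travel": [0, 0, 30], "rotation": [0, 0, 0]}, {"gripper": 45, "travel": [0, 0, 30], "rotation": [0, 0, 0]}, {"gripper": 45, "travel": [0, 0, 30], "rotation": [0, 0, 0]}, {"gripper": 45, "travel": [0, 0, 20], "rotation": [0, 0, 0]}, {"gripper": 45, "travel": [0, 0, 0], "rotation": [0, 0, 0]}]' --newtons 40

```text
t: 2.62
tcp_pos: [0.4534, 0.2409, 0.0966]
tool_rot: [-0.258, 0.966, -0.0, -0.004]
force: [-0.6, 0.7, -0.3]
finger_gap: 0.525
```

>>> send_rows --motion '[{"gripper": 0, "travel": [0, 0, 0], "rotation": [0, 0, 0]}, {"gripper": 0, "travel": [0, 0, 0], "rotation": [0, 0, 0]}, {"gripper": 0, "travel": [0, 0, 0], "rotation": [0, 0, 0]}, {"gripper": 0, "travel": [0, 0, 0], "rotation": [0, 0, 0]}, {"gripper": 0, "travel": [0, 0, 0], "rotation": [0, 0, 0]}, {"gripper": 0, "travel": [0, 0, 0], "rotation": [0, 0, 0]}]' --newtons 40

```text
t: 3.12
tcp_pos: [0.457, 0.2418, 0.1015]
tool_rot: [-0.26, 0.966, 0.0, 0.001]
force: [0.4, -1.0, 4.3]
finger_gap: 0.204
```

>>> send_rows --motion '[{"gripper": 0, "travel": [0, 0, -10], "rotation": [0, 0, 0]}, {"gripper": 0, "travel": [0, 0, -25], "rotation": [0, 0, 0]}, {"gripper": 0, "travel": [0, 0, -30], "rotation": [0, 0, 0]}, {"gripper": 0, "travel": [0, 0, -30], "rotation": [0, 0, 0]}, {"gripper": 0, "travel": [0, 0, -20], "rotation": [0, 0, 0]}, {"gripper": 0, "travel": [0, 0, 0], "rotation": [0, 0, 0]}]'

```text
t: 3.62
tcp_pos: [0.4591, 0.2425, 0.2204]
tool_rot: [-0.26, 0.966, 0.0, 0.005]
force: [0.5, -0.6, -0.9]
finger_gap: 0.202
```

```bash
python3 - <<'E'
from h import *
goto([.643,-.136,.20],np.radians(120));print(manip.sense()["finger_gap"],manip.sense()["force"])
E
```

```text
tcp [0.4591 0.2425 0.2204] yaw_y 120.11179384425972 travel [  30.9849 -419.5902   21.23  ] turnz 0.11179384425972577 tilt [ 0.01    0.0028 -0.9999]
0.2017156819454354 [ 0.503  -0.605  -0.8537]
```

>>> send_rows --motion '[{"gripper": 0, "travel": [1, -20, 0], "rotation": [0, 0, 0]}, {"gripper": 0, "travel": [3, -38, 0], "rotation": [0, 0, 0]}, {"gripper": 0, "travel": [3, -40, 0], "rotation": [0, 0, 0]}, {"gripper": 0, "travel": [3, -40, 0], "rotation": [0, 0, 0]}, {"gripper": 0, "travel": [3, -40, 2], "rotation": [0, 0, 0]}, {"gripper": 0, "travel": [3, -40, 2], "rotation": [0, 0, 0]}, {"gripper": 0, "travel": [3, -40, 4], "rotation": [0, 0, 0]}, {"gripper": 0, "travel": [3, -40, 4], "rotation": [0, 0, 0]}, {"gripper": 0, "travel": [3, -40, 4], "rotation": [0, 0, 0]}, {"gripper": 0, "travel": [3, -38, 4], "rotation": [0, 0, 0]}, {"gripper": 0, "travel": [3, -30, 0], "rotation": [0, 0, 0]}, {"gripper": 0, "travel": [2, -14, 0], "rotation": [0, 0, 0]}]'

```text
t: 4.62
tcp_pos: [0.6394, -0.1425, 0.1941]
tool_rot: [-0.258, 0.966, -0.001, -0.0]
force: [0.8, -0.5, 0.4]
finger_gap: 0.205
```

>>> send_rows --motion '[{"gripper": 0, "travel": [0, 0, 0], "rotation": [0, 0, 0]}, {"gripper": 0, "travel": [0, 0, 0], "rotation": [0, 0, 0]}, {"gripper": 0, "travel": [0, 0, 0], "rotation": [0, 0, 0]}]'

```text
t: 4.87
tcp_pos: [0.6371, -0.1363, 0.1948]
tool_rot: [-0.26, 0.966, 0.001, -0.001]
force: [-0.4, 0.2, -0.5]
finger_gap: 0.204
```

```bash
python3 - <<'E'
from h import *
goto([.643,-.136,.20],np.radians(120))
c=manip.calibration("wrist");im=manip.snapshot("wrist")
cv2.imwrite("pics/w3.png",im[:,:,::-1]);np.save("pics/w3.npy",c["cam_to_world"])
s=manip.sense();M=R.from_quat(s["tool_rot"])
print("hole",proj(c,[.643,-.136,.055],True),"tip",proj(c,s["tcp_pos"]+M.apply([0,0,.0955]),True))
E
```

```text
tcp [ 0.6371 -0.1363  0.1948] yaw_y 120.16174940718501 travel [-5.2674 -2.7085 -5.1718] turnz 0.16174940718502726 tilt [-0.0025  0.0018 -1.    ]
hole [312.3902 234.4741] tip [316.3614 245.6298]
```

View pics/w3.png

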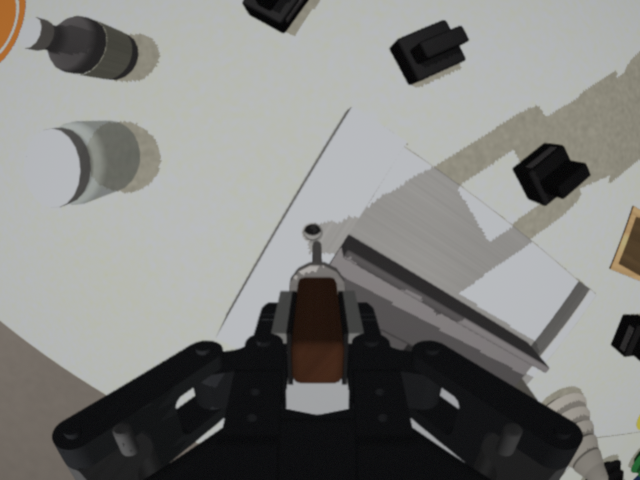

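The hole shows at about (312,232), just ahead of the rod tip at about (316,243). The pod's outer edge runs from (350,108) to (220,335), and the plate's front edge from (404,145) to (594,293). I'll zoom on the hole.

```bash
python3 - <<'E'
from h import *
c=manip.calibration("wrist")
im=cv2.imread("pics/w3.png")
cv2.imwrite("pics/w3c.png",cv2.convertScaleAbs(cv2.resize(im[205:285,275:355],(640,640)[:2],interpolation=cv2.INTER_CUBIC)[:600],alpha=1.3))
for n,u,v,z in(("podFR",350,108,.055),("podR2",220,335,.055),("podFL",404,145,.055),("pl0",404,145,.008),("plFL",594,293,.008)):print(n,atz(c,u,v,z,True))
a,b=atz(c,404,145,.008,True),atz(c,594,293,.008,True);print("yaw",np.degrees(np.arctan2(-(b-a)[0],(b-a)[1])))
a,b=atz(c,350,108,.055,True),atz(c,220,335,.055,True);print("yaw",np.degrees(np.arctan2((b-a)[1],(b-a)[0])))
E
```

```text
podFR [ 0.5436 -0.161   0.055 ]
podR2 [ 0.7676 -0.161   0.055 ]
podFL [ 0.5458 -0.1109  0.055 ]
pl0 [ 0.5416 -0.1004  0.008 ]
plFL [0.545  0.2063 0.008 ]
yaw -0.6298227688484996
yaw -0.004117587493751916
```

View pics/w3c.png

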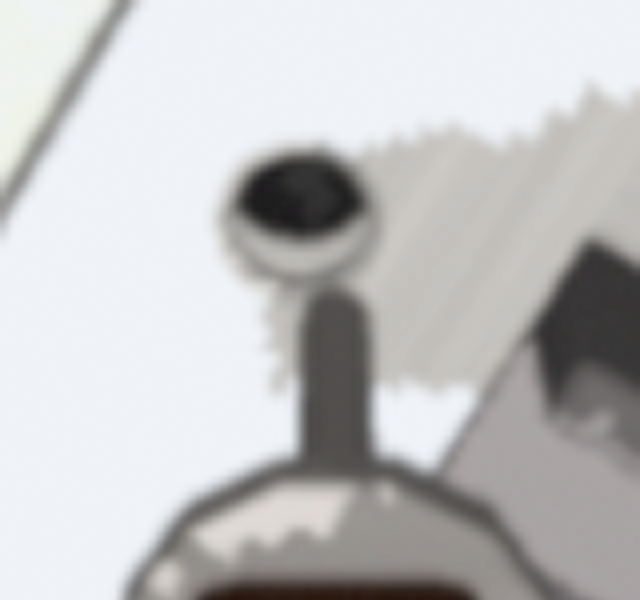

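```bash
python3 - <<'E'
from h import *
c=manip.calibration("wrist")
H=atz(c,312.7,231.5,.055,True);s=manip.sense();tcp=s["tcp_pos"]
T=atz(c,317,243.6,tcp[2]-.0925,True)
print("hole",H,"tip",T,"tcp",tcp,"tip-tcp",T-tcp)
d=H-T;d[2]=0
print("travel",R.from_quat(s["tool_rot"]).inv().apply(d)*1000)
E
```

```text
hole [ 0.6411 -0.1368  0.055 ] tip [ 0.6351 -0.1365  0.1026] tcp [ 0.6373 -0.136   0.1951] tip-tcp [-0.0022 -0.0004 -0.0925]
travel [-5.0087 -3.2618 -0.0117]
```

>>> send_rows --motion '[{"gripper": 0, "travel": [-5, -3.3, 0], "rotation": [0, 0, 0]}, {"gripper": 0, "travel": [0, 0, 15], "rotation": [0, 0, 0]}, {"gripper": 0, "travel": [0, 0, 15], "rotation": [0, 0, 0]}, {"gripper": 0, "travel": [0, 0, 5], "rotation": [0, 0, 0]}, {"gripper": 0, "travel": [0, 0, 0], "rotation": [0, 0, 0]}, {"gripper": 0, "travel": [0, 0, 0], "rotation": [0, 0, 0]}, {"gripper": 0, "travel": [0, 0, 0], "rotation": [0, 0, 0]}]'

```text
t: 5.5
tcp_pos: [0.6451, -0.1384, 0.1613]
tool_rot: [-0.26, 0.966, -0.0, 0.001]
force: [-0.5, -0.6, -1.0]
finger_gap: 0.202
```

```bash
python3 - <<'E'
from h import *
c=manip.calibration("wrist");im=manip.snapshot("wrist");s=manip.sense()
print(s["tcp_pos"],"hole",proj(c,[.6411,-.1368,.055],True))
cv2.imwrite("pics/w4.png",cv2.resize(im[200:280,275:355,::-1],(560,560),interpolation=cv2.INTER_CUBIC))
E
```

```text
[ 0.6452 -0.1386  0.1614] hole [321.3359 236.6402]
```

View pics/w4.png

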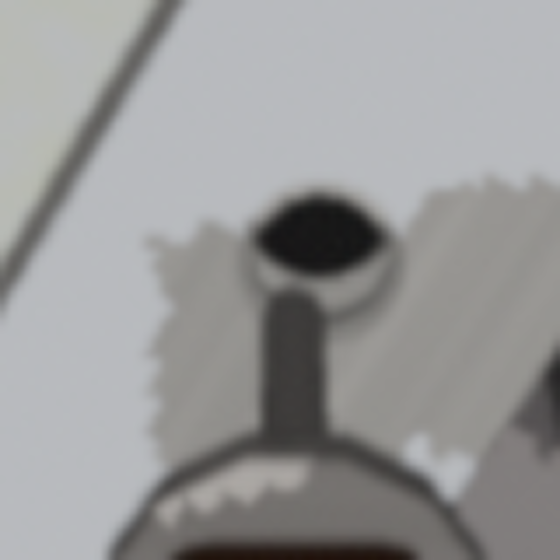

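```bash
python3 - <<'E'
from h import *
c=manip.calibration("wrist");s=manip.sense();tcp=s["tcp_pos"]
H=atz(c,320.7,236.4,.055,True)
for z in(.066,.0688):
    T=atz(c,317.2,244.8,z,True);d=H-T;d[2]=0
    print(H,T,R.from_quat(s["tool_rot"]).inv().apply(d)*1000)
E
```

```text
[ 0.6413 -0.1375  0.055 ] [ 0.6448 -0.1382  0.066 ] [ 2.6387  2.4466 -0.0071]
[ 0.6413 -0.1375  0.055 ] [ 0.644  -0.1387  0.0688] [ 1.737   2.4466 -0.006 ]
```

>>> send_rows --motion '[{"gripper": 0, "travel": [2, 2.4, 0], "rotation": [0, 0, 0]}, {"gripper": 0, "travel": [0, 0, 0], "rotation": [0, 0, 0]}, {"gripper": 0, "travel": [0, 0, 8], "rotation": [0, 0, 0]}, {"gripper": 0, "travel": [0, 0, 8], "rotation": [0, 0, 0]}, {"gripper": 0, "travel": [0, 0, 8], "rotation": [0, 0, 0]}, {"gripper": 0, "travel": [0, 0, 4], "rotation": [0, 0, 0]}, {"gripper": 0, "travel": [0, 0, 0], "rotation": [0, 0, 0]}, {"gripper": 0, "travel": [0, 0, 0], "rotation": [0, 0, 0]}]'

```text
t: 6.22
tcp_pos: [0.6412, -0.1375, 0.1315]
tool_rot: [-0.26, 0.966, 0.0, -0.001]
force: [1.1, -0.2, -1.5]
finger_gap: 0.206
```

>>> send_rows --motion '[{"gripper": 0, "travel": [0, 0, 6], "rotation": [0, 0, 0]}, {"gripper": 0, "travel": [0, 0, 6], "rotation": [0, 0, 0]}, {"gripper": 0, "travel": [0, 0, 5], "rotation": [0, 0, 0]}, {"gripper": 0, "travel": [0, 0, 0], "rotation": [0, 0, 0]}, {"gripper": 0, "travel": [0, 0, 0], "rotation": [0, 0, 0]}, {"gripper": 0, "travel": [0, 0, 0], "rotation": [0, 0, 0]}, {"gripper": 0, "travel": [0, 0, 0], "rotation": [0, 0, 0]}]'

```text
t: 6.8
tcp_pos: [0.6418, -0.1377, 0.1158]
tool_rot: [-0.26, 0.966, -0.0, 0.0]
force: [0.2, -0.4, 2.1]
finger_gap: 0.205
```

```bash
python3 - <<'E'
from h import *
s=manip.sense();print(s["tcp_pos"],s["force"],s["finger_gap"])
cv2.imwrite("pics/w5.png",manip.snapshot("wrist")[:,:,::-1])
E
```

```text
[ 0.6418 -0.1377  0.1158] [ 0.219  -0.4297  2.1241] 0.20545001160324708
```

View pics/w5.png

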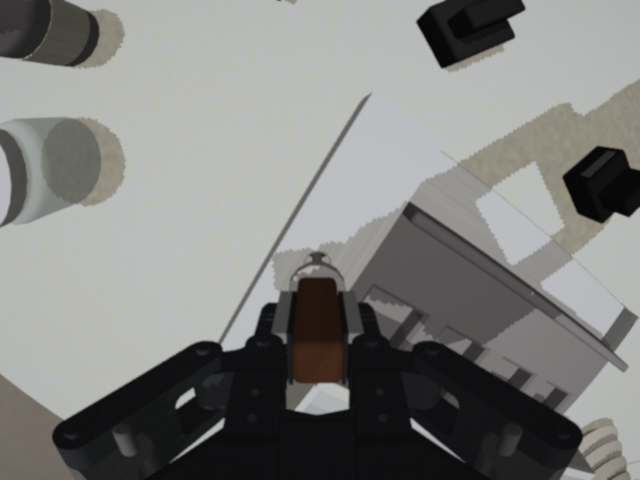

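The tray lip has moved out and the sockets are showing. I'll lift the rod straight up and carry it back.

>>> send_rows --motion '[{"gripper": 0, "travel": [0, 0, 0], "rotation": [0, 0, 0]}, {"gripper": 0, "travel": [0, 0, 0], "rotation": [0, 0, 0]}, {"gripper": 0, "travel": [0, 0, -8], "rotation": [0, 0, 0]}, {"gripper": 0, "travel": [0, 0, -16], "rotation": [0, 0, 0]}, {"gripper": 0, "travel": [0, 0, -20], "rotation": [0, 0, 0]}, {"gripper": 0, "travel": [0, 0, -25], "rotation": [0, 0, 0]}, {"gripper": 0, "travel": [0, 0, -25], "rotation": [0, 0, 0]}, {"gripper": 0, "travel": [0, 0, -10], "rotation": [0, 0, 0]}, {"gripper": 0, "travel": [0, 0, 0], "rotation": [0, 0, 0]}, {"gripper": 0, "travel": [0, 0, 0], "rotation": [0, 0, 0]}]'

```text
t: 7.68
tcp_pos: [0.6409, -0.1373, 0.2189]
tool_rot: [-0.26, 0.966, 0.0, -0.0]
force: [-0.3, -0.4, -1.2]
finger_gap: 0.207
```

```bash
python3 - <<'E'
from h import *
goto([.4565,.2418,.22],np.radians(120))
E
```

```text
tcp [ 0.6409 -0.1373  0.2189] yaw_y 120.11351912480299 travel [-30.6786 420.4371  -0.7692] turnz 0.11351912480299567 tilt [-0.0009  0.0004 -1.    ]
```

>>> send_rows --motion '[{"gripper": 0, "travel": [-1, 15, 0], "rotation": [0, 0, 0]}, {"gripper": 0, "travel": [-2, 35, 0], "rotation": [0, 0, 0]}, {"gripper": 0, "travel": [-3, 41, 0], "rotation": [0, 0, 0]}, {"gripper": 0, "travel": [-3, 41, 0], "rotation": [0, 0, 0]}, {"gripper": 0, "travel": [-3, 41, 0], "rotation": [0, 0, 0]}, {"gripper": 0, "travel": [-3, 41, 0], "rotation": [0, 0, 0]}, {"gripper": 0, "travel": [-3, 41, 0], "rotation": [0, 0, 0]}, {"gripper": 0, "travel": [-3, 41, 0], "rotation": [0, 0, 0]}, {"gripper": 0, "travel": [-3, 41, 0], "rotation": [0, 0, 0]}, {"gripper": 0, "travel": [-3, 40, 0], "rotation": [0, 0, 0]}, {"gripper": 0, "travel": [-2.7, 28, 0], "rotation": [0, 0, 0]}, {"gripper": 0, "travel": [-1, 15.4, 0], "rotation": [0, 0, 0]}]'

```text
t: 8.68
tcp_pos: [0.4532, 0.2438, 0.2171]
tool_rot: [-0.261, 0.965, 0.0, -0.003]
force: [0.8, -0.2, 0.2]
finger_gap: 0.206
```

>>> send_rows --motion '[{"gripper": 0, "travel": [0, 0, 0], "rotation": [0, 0, 0]}, {"gripper": 0, "travel": [0, 0, 0], "rotation": [0, 0, 0]}, {"gripper": 0, "travel": [0, 0, 0], "rotation": [0, 0, 0]}, {"gripper": 0, "travel": [0, 0, 0], "rotation": [0, 0, 0]}]'

```text
t: 9.02
tcp_pos: [0.4575, 0.2404, 0.2186]
tool_rot: [-0.259, 0.966, -0.0, -0.001]
force: [0.5, 0.2, -0.1]
finger_gap: 0.204
```

```bash
python3 - <<'E'
from h import *
goto([.4565,.2418,.22],np.radians(120))
c=manip.calibration("wrist");im=manip.snapshot("wrist");s=manip.sense()
cv2.imwrite("pics/w6.png",cv2.convertScaleAbs(im[:,:,::-1],alpha=1.3))
M=R.from_quat(s["tool_rot"]);print("mouth",proj(c,[.4565,.2418,.076],True),"tip",proj(c,s["tcp_pos"]+M.apply([0,0,.0925]),True))
cv2.imwrite("pics/w6.png",np.hstack([cv2.resize(im[190:290,260:360,::-1],(480,480),interpolation=cv2.INTER_CUBIC)]))
t=manip.snapshot("top");cv2.imwrite("pics/top1.png",cv2.convertScaleAbs(cv2.resize(t[110:310,140:460,::-1],(800,500),interpolation=cv2.INTER_CUBIC),alpha=1.4))
E
```

```text
tcp [0.4575 0.2404 0.2186] yaw_y 120.01978557143254 travel [ 0.1318  1.7315 -1.4216] turnz 0.0197855714325386 tilt [-0.0012 -0.0007 -1.    ]
mouth [318.4655 227.096 ] tip [316.0693 246.8077]
```

View pics/w6.png

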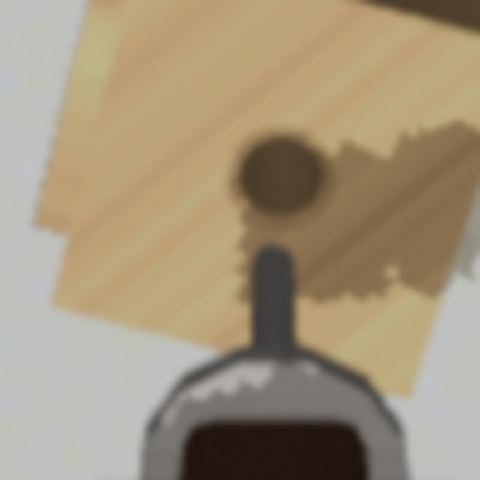

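```bash
python3 - <<'E'
from h import *
c=manip.calibration("wrist");s=manip.sense();tcp=s["tcp_pos"]
H=atz(c,318.6,226.4,.076,True)
T=atz(c,316.7,244.5,tcp[2]-.0925,True);d=H-T;d[2]=0
print(H,T,T-tcp,R.from_quat(s["tool_rot"]).inv().apply(d)*1000)
E
```

```text
[0.4564 0.2417 0.076 ] [0.4563 0.2399 0.1264] [-0.0014 -0.0004 -0.0925] [-0.9576  1.5144 -0.0007]
```

>>> send_rows --motion '[{"gripper": 0, "travel": [-0.5, 1.6, 0], "rotation": [0, 0, 0]}, {"gripper": 0, "travel": [0, 0, 15], "rotation": [0, 0, 0]}, {"gripper": 0, "travel": [0, 0, 15], "rotation": [0, 0, 0]}, {"gripper": 0, "travel": [0, 0, 10], "rotation": [0, 0, 0]}, {"gripper": 0, "travel": [0, 0, 10], "rotation": [0, 0, 0]}, {"gripper": 0, "travel": [0, 0, 10], "rotation": [0, 0, 0]}, {"gripper": 0, "travel": [0, 0, 0], "rotation": [0, 0, 0]}, {"gripper": 0, "travel": [0, 0, 0], "rotation": [0, 0, 0]}]'

```text
t: 9.78
tcp_pos: [0.4566, 0.243, 0.1588]
tool_rot: [-0.26, 0.966, -0.0, -0.001]
force: [-0.7, 0.5, -0.6]
finger_gap: 0.205
```

Tip is about 13 mm inside with no force on it. I'll continue down to home.

>>> send_rows --motion '[{"gripper": 0, "travel": [0, 0, 15], "rotation": [0, 0, 0]}, {"gripper": 0, "travel": [0, 0, 15], "rotation": [0, 0, 0]}, {"gripper": 0, "travel": [0, 0, 12], "rotation": [0, 0, 0]}, {"gripper": 0, "travel": [0, 0, 8], "rotation": [0, 0, 0]}, {"gripper": 0, "travel": [0, 0, 5], "rotation": [0, 0, 0]}, {"gripper": 0, "travel": [0, 0, 2], "rotation": [0, 0, 0]}, {"gripper": 0, "travel": [0, 0, 0], "rotation": [0, 0, 0]}, {"gripper": 0, "travel": [0, 0, 0], "rotation": [0, 0, 0]}]'

```text
t: 10.45
tcp_pos: [0.4573, 0.2433, 0.1028]
tool_rot: [-0.26, 0.966, -0.0, 0.001]
force: [1.3, 0.9, -0.8]
finger_gap: 0.206
```

View pics/top1.png

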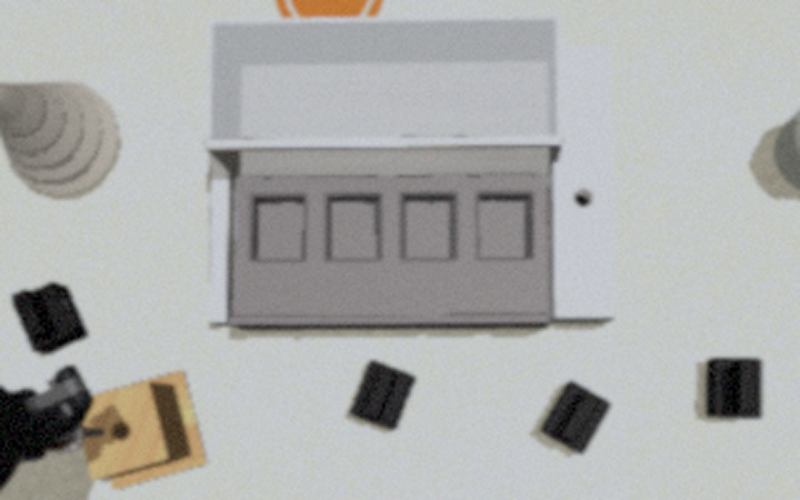

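Tray is fully out, with the sockets at crop (280,228), (354,227), (429,226) and (504,225); packs unchanged. I'll release the rod and back off.

>>> send_rows --motion '[{"gripper": 0, "travel": [0, 0, 1], "rotation": [0, 0, 0]}, {"gripper": 45, "travel": [0, 0, 0], "rotation": [0, 0, 0]}, {"gripper": 45, "travel": [0, 0, 0], "rotation": [0, 0, 0]}, {"gripper": 45, "travel": [0, 0, 0], "rotation": [0, 0, 0]}, {"gripper": 45, "travel": [0, 0, 0], "rotation": [0, 0, 0]}, {"gripper": 45, "travel": [0, 0, -10], "rotation": [0, 0, 0]}, {"gripper": 45, "travel": [0, 0, -25], "rotation": [0, 0, 0]}, {"gripper": 45, "travel": [0, 0, -35], "rotation": [0, 0, 0]}, {"gripper": 45, "travel": [0, 0, -40], "rotation": [0, 0, 0]}, {"gripper": 45, "travel": [0, 0, -40], "rotation": [0, 0, 0]}, {"gripper": 45, "travel": [0, 0, 0], "rotation": [0, 0, 0]}, {"gripper": 45, "travel": [0, 0, 0], "rotation": [0, 0, 0]}]'

```text
t: 11.45
tcp_pos: [0.4584, 0.2437, 0.2548]
tool_rot: [-0.26, 0.966, 0.0, 0.004]
force: [-0.5, -0.0, -0.4]
finger_gap: 0.526
```

```bash
python3 - <<'E'
from h import *
c=manip.calibration("wrist");im=manip.snapshot("wrist");s=manip.sense()
print(s["t"],s["tcp_pos"],s["finger_gap"],"rod top/collar predicted",proj(c,[.4564,.2417,.142],True),proj(c,[.4564,.2417,.079],True))
ct=manip.calibration("top")
for k,(u,v) in enumerate(((280,228),(354,227),(429,226),(504,225))): print("s",k,atz(ct,140+u/2.5,110+v/2.5,.04)[:2])
# pack outlines: top view dark blobs
t=manip.snapshot("top");g=t.max(2);m=((g<45)*255).astype(np.uint8)
n,l,st,ce=cv2.connectedComponentsWithStats(m)
for i in range(1,n):
    if 150<st[i,4]<1500:
        r=cv2.minAreaRect(np.argwhere(l==i)[:,::-1].astype(np.float32));print(st[i],ce[i],r,atz(ct,*ce[i],.03)[:2])
cv2.imwrite("pics/w7.png",im[:,:,::-1])
cv2.imwrite("pics/t7.png",t[:,:,::-1])
E
```

```text
11.5 [0.4569 0.2432 0.2527] 0.5244560045116596 rod top/collar predicted [315.6142 232.9837] [315.9511 212.7879]
s 0 [0.6247 0.1176]
s 1 [0.6241 0.0547]
s 2 [ 0.6235 -0.0089]
s 3 [ 0.6229 -0.0722]
[484 200  23  19 225] [493.7778 208.6622] ((495.0, 209.0), (22.0, 18.0), -0.0) [ 0.5987 -0.392 ]
[146 224  28  27 499] [159.2806 236.6994] ((159.21551513671875, 236.33619689941406), (25.73606300354004, 20.87772560119629), 66.80140686035156) [0.5542 0.3194]
[281 255  24  26 382] [292.4424 267.7461] ((292.3968811035156, 267.7680358886719), (17.518178939819336, 21.825925827026367), 21.03750991821289) [0.4825 0.0344]
[423 254  21  22 440] [432.5523 264.5795] ((433.0, 264.5), (21.0, 20.0), 90.0) [ 0.4837 -0.2592]
[357 264  26  26 391] [369.4399 276.5013] ((369.4015197753906, 276.5259094238281), (17.779449462890625, 22.098342895507812), 30.256441116333008) [ 0.4612 -0.127 ]
[  0 327  19  29 153] [  7.2745 335.2876] ((4.83416223526001, 337.5915832519531), (14.564469337463379, 33.06908416748047), 39.28940963745117) [0.3509 0.6422]
[279 468  66  12 520] [312.2404 475.1135] ((311.5, 473.5), (11.0, 65.0), 90.0) [ 0.0642 -0.0006]
```

```bash
cat > fit.py <<'E'
from h import *
from scipy.optimize import minimize
def box(lx,ly,z0,z1): return np.array([[a*lx/2,b*ly/2,z] for a in(-1,1) for b in(-1,1) for z in(z0,z1)])
PARTS=[box(50,40,3,36)/1000,box(46,36,0,3)/1000,box(40,14,36,68)/1000]
def fitpack(im,c,x,y,wrist,yaw0s=np.radians([0,45,90,135]),z0=0.,S=4,thr=50,pad=14,parts=PARTS):
    def polys(p):
        Rm=R.from_euler("z",p[2]).as_matrix();o=np.array([p[0],p[1],z0])
        return [cv2.convexHull(np.array([proj(c,Rm@q+o,wrist) for q in P],np.float32)) for P in parts]
    ps=np.vstack(polys([x,y,0.5])).reshape(-1,2)
    a=np.maximum(np.floor(ps.min(0)-pad),0).astype(int);b=np.minimum(np.ceil(ps.max(0)+pad),(639,479)).astype(int)
    roi=cv2.resize(im[a[1]:b[1],a[0]:b[0]].max(2),None,fx=S,fy=S,interpolation=cv2.INTER_LINEAR)
    m=(roi<thr)
    def cost(p):
        k=np.zeros(m.shape,np.uint8)
        for h in polys(p): cv2.fillConvexPoly(k,np.round(((h-a+.5)*S-.5)*16).astype(np.int32),1,cv2.LINE_8,4)
        k=k>0;return 1-(k&m).sum()/max((k|m).sum(),1)
    best=min((minimize(cost,[x,y,w],method="Nelder-Mead",options=dict(initial_simplex=[[x,y,w],[x+.008,y,w],[x,y+.008,w],[x,y,w+.3]],xatol=1e-4,fatol=1e-4)) for w in yaw0s),key=lambda r:r.fun)
    p=best.x;return p[:2],(np.degrees(p[2])+90)%180-90,1-best.fun
E
python3 - <<'E'
from fit import *
t=cv2.imread("pics/t7.png");c=manip.calibration("top")
for x,y in((.554,.318),(.4825,.034),(.461,-.127),(.4837,-.259)): print(*fitpack(t,c,x,y,False))
w=cv2.imread("pics/w7.png");c=manip.calibration("wrist")
for x,y in((.554,.318),(.4825,.034),(.461,-.127)):
    u=proj(c,[x,y,.03],True);print(u, *(fitpack(w,c,x,y,True) if 0<u[0]<640 and u[1]<340 else [None]))
E
```

```text
[0.5544 0.3225] 13.600821267196054 0.7438346004079363
[0.4828 0.0343] -25.30624835008851 0.7723236309817464
[ 0.4624 -0.1277] -29.757802589140155 0.8007081436519979
[ 0.4832 -0.2617] -2.1603011632932123 0.8174926453948858
[330.5887 315.5036] [0.5471 0.319 ] 30.112705135868083 0.8433558491242752
[131.845  133.9092] [0.4776 0.0349] -29.107844377739923 0.7821316994018067
[41.6869 64.0991] [ 0.4555 -0.1262] -41.54347158281209 0.8460242293948461
```

```bash
python3 - <<'E'
from h import *
goto([.475,.034,.21],np.radians(62))
E
```

```text
tcp [0.456  0.2429 0.2513] yaw_y 120.1138041806175 travel [  88.3613 -190.2775   41.2856] turnz 58.11380418061751 tilt [-0.0007 -0.0002 -1.    ]
```

>>> send_rows --motion '[{"gripper": 45, "travel": [15, -32, 0], "rotation": [0, 0, 0]}, {"gripper": 45, "travel": [15, -32, 0], "rotation": [0, 0, 0]}, {"gripper": 45, "travel": [15, -32, 0], "rotation": [0, 0, 0]}, {"gripper": 45, "travel": [15, -32, 14], "rotation": [0, 0, 0]}, {"gripper": 45, "travel": [15, -32, 14], "rotation": [0, 0, 0]}, {"gripper": 45, "travel": [13, -30, 13], "rotation": [0, 0, 0]}]'

```text
t: 12.05
tcp_pos: [0.4743, 0.0331, 0.2082]
tool_rot: [-0.26, 0.966, 0.001, -0.002]
force: [0.2, 0.5, -0.4]
finger_gap: 0.527
```

>>> send_rows --motion '[{"gripper": 45, "travel": [0, 0, 0], "rotation": [0, 0, 6.5]}, {"gripper": 45, "travel": [0, 0, 0], "rotation": [0, 0, 6.5]}, {"gripper": 45, "travel": [0, 0, 0], "rotation": [0, 0, 6.5]}, {"gripper": 45, "travel": [0, 0, 0], "rotation": [0, 0, 6.5]}, {"gripper": 45, "travel": [0, 0, 0], "rotation": [0, 0, 6.5]}, {"gripper": 45, "travel": [0, 0, 0], "rotation": [0, 0, 6.5]}, {"gripper": 45, "travel": [0, 0, 0], "rotation": [0, 0, 6.5]}, {"gripper": 45, "travel": [0, 0, 0], "rotation": [0, 0, 6.5]}, {"gripper": 45, "travel": [0, 0, 0], "rotation": [0, 0, 6]}, {"gripper": 45, "travel": [0, 0, 0], "rotation": [0, 0, 0]}, {"gripper": 45, "travel": [0, 0, 0], "rotation": [0, 0, 0]}]'

```text
t: 12.97
tcp_pos: [0.4748, 0.0348, 0.209]
tool_rot: [0.24, 0.971, -0.0, -0.002]
force: [-0.3, -0.3, -0.1]
finger_gap: 0.526
```

```bash
python3 - <<'E'
from fit import *
c=manip.calibration("wrist");im=manip.snapshot("wrist");s=manip.sense()
cv2.imwrite("pics/w8.png",im[:,:,::-1]);np.save("pics/w8.npy",c["cam_to_world"])
print(s["t"])
for thr in(40,50,60):
    f=fitpack(im,c,.478,.0345,True,thr=thr);print(thr,*f)
p,yw,_=f
goto([*p,.03],np.radians(yw+90))
h=[ (.0004*i) for i in range(0)]
# overlay
Rm=R.from_euler("z",np.radians(yw)).as_matrix();v=cv2.convertScaleAbs(im[:,:,::-1],alpha=1.5)
for P in PARTS:
    q=np.array([proj(c,Rm@k+[*p,0],True) for k in P]);
    cv2.polylines(v,[np.round(cv2.convexHull(q.astype(np.float32))).astype(int)],True,(0,255,0),1)
cv2.imwrite("pics/w8v.png",v)
E
```

```text
13.0167
40 [0.4815 0.0385] -12.437309445957695 0.32632170006910854
50 [0.4812 0.0349] -17.80104552005423 0.7349696109781665
60 [0.4812 0.0352] -19.954839816370793 0.8572602393392887
tcp [0.4751 0.0347 0.2092] yaw_y 62.249868442759336 travel [ -5.6166   3.3924 179.205 ] turnz -7.795291740869875 tilt [-0.0028  0.0005 -1.    ]
```

View pics/w8v.png

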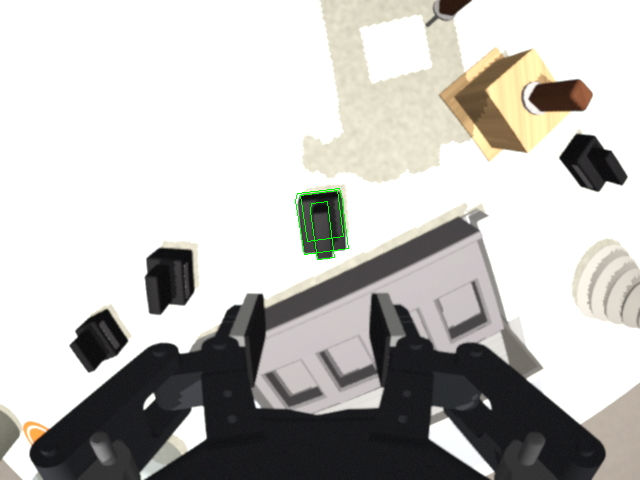

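The fit outline lies on pack B at (322,222), and the rod stands home in the stand. The threshold needs raising.

```bash
python3 - <<'E'
from fit import *
c=manip.calibration("wrist");im=cv2.imread("pics/w8.png")
for thr in(75,90,105):
    f=fitpack(im,c,.481,.035,True,thr=thr);print(thr,*f)
p,yw,_=f;goto([*p,.034],np.radians(yw+90))
E
```

```text
75 [0.4814 0.0346] -21.249603897457973 0.8599048736796591
90 [0.4822 0.0342] -22.463022961682213 0.8758385819502288
105 [0.4823 0.0349] -22.518104237902335 0.8902314360484135
tcp [0.4751 0.0347 0.2092] yaw_y 62.249868442759336 travel [ -6.7188   3.6514 175.2018] turnz -5.232027319338331 tilt [-0.0028  0.0005 -1.    ]
```

>>> send_rows --motion '[{"gripper": 45, "travel": [-6.7, 3.6, 10], "rotation": [0, 0, 0]}, {"gripper": 45, "travel": [0, 0, 30], "rotation": [0, 0, -5.2]}, {"gripper": 45, "travel": [0, 0, 35], "rotation": [0, 0, 0]}, {"gripper": 45, "travel": [0, 0, 35], "rotation": [0, 0, 0]}, {"gripper": 45, "travel": [0, 0, 35], "rotation": [0, 0, 0]}, {"gripper": 45, "travel": [0, 0, 18], "rotation": [0, 0, 0]}, {"gripper": 45, "travel": [0, 0, 5], "rotation": [0, 0, 0]}, {"gripper": 45, "travel": [0, 0, 0], "rotation": [0, 0, 0]}, {"gripper": 45, "travel": [0, 0, 0], "rotation": [0, 0, 0]}]'

```text
t: 13.77
tcp_pos: [0.4841, 0.0346, 0.0423]
tool_rot: [0.196, 0.981, 0.0, 0.0]
force: [-0.1, 1.4, -0.0]
finger_gap: 0.53
```

>>> send_rows --motion '[{"gripper": 0, "travel": [0, 0, 0], "rotation": [0, 0, 0]}, {"gripper": 0, "travel": [0, 0, 0], "rotation": [0, 0, 0]}, {"gripper": 0, "travel": [0, 0, 0], "rotation": [0, 0, 0]}, {"gripper": 0, "travel": [0, 0, 0], "rotation": [0, 0, 0]}, {"gripper": 0, "travel": [0, 0, 0], "rotation": [0, 0, 0]}, {"gripper": 0, "travel": [0, 0, 0], "rotation": [0, 0, 0]}]' --newtons 50

```text
t: 14.27
tcp_pos: [0.4847, 0.0344, 0.0437]
tool_rot: [0.197, 0.98, 0.0, 0.002]
force: [-0.1, -0.5, 6.4]
finger_gap: 0.154
```

>>> send_rows --motion '[{"gripper": 0, "travel": [0, 0, -10], "rotation": [0, 0, 0]}, {"gripper": 0, "travel": [0, 0, -25], "rotation": [0, 0, 0]}, {"gripper": 0, "travel": [0, 0, -35], "rotation": [0, 0, 0]}, {"gripper": 0, "travel": [0, 0, -35], "rotation": [0, 0, 0]}, {"gripper": 0, "travel": [0, 0, -30], "rotation": [0, 0, 6.5]}, {"gripper": 0, "travel": [0, 0, -30], "rotation": [0, 0, 0]}, {"gripper": 0, "travel": [0, 0, 0], "rotation": [0, 0, 0]}]'

```text
t: 14.85
tcp_pos: [0.4869, 0.0344, 0.2134]
tool_rot: [0.252, 0.968, 0.001, 0.006]
force: [2.0, -0.3, -1.4]
finger_gap: 0.148
```

```bash
python3 - <<'E'
from h import *
goto([.68,.02,.25],np.radians(89.4))
E
```

```text
tcp [0.4869 0.0344 0.2134] yaw_y 60.83145000487241 travel [-176.0518   81.7163  -34.1499] turnz -28.568549995127615 tilt [ 0.0125 -0.0019 -0.9999]
```

>>> send_rows --motion '[{"gripper": 0, "travel": [-18, 8, -10], "rotation": [0, 0, 0]}, {"gripper": 0, "travel": [-30, 14, -10], "rotation": [0, 0, 0]}, {"gripper": 0, "travel": [-34, 16, -10], "rotation": [0, 0, 0]}, {"gripper": 0, "travel": [-34, 16, -5], "rotation": [0, 0, 0]}, {"gripper": 0, "travel": [-32, 15, 0], "rotation": [0, 0, 0]}, {"gripper": 0, "travel": [-28, 13, 0], "rotation": [0, 0, 0]}, {"gripper": 0, "travel": [0, 0, 0], "rotation": [0, 0, -7.1]}, {"gripper": 0, "travel": [0, 0, 0], "rotation": [0, 0, -7.1]}, {"gripper": 0, "travel": [0, 0, 0], "rotation": [0, 0, -7.1]}, {"gripper": 0, "travel": [0, 0, 0], "rotation": [0, 0, -7.1]}, {"gripper": 0, "travel": [0, 0, 0], "rotation": [0, 0, 0]}, {"gripper": 0, "travel": [0, 0, 0], "rotation": [0, 0, 0]}]'

```text
t: 15.85
tcp_pos: [0.6764, 0.0206, 0.2415]
tool_rot: [0.008, 1.0, 0.0, -0.001]
force: [0.1, -0.4, -1.9]
finger_gap: 0.152
```

```bash
python3 - <<'E'
from h import *
goto([.68,.02,.25],np.radians(89.4))
c=manip.calibration("wrist");im=manip.snapshot("wrist")
cv2.imwrite("pics/w9.png",cv2.convertScaleAbs(im[:,:,::-1],alpha=1.6));np.save("pics/w9.npy",c["cam_to_world"])
for p in([.6247,.1176,.04],[.6241,.0547,.04],[.6235,-.0089,.04],[.6229,-.0722,.04]):print(proj(c,p,True))
E
```

```text
tcp [0.6764 0.0206 0.2415] yaw_y 89.0388915134498 travel [-3.5963 -0.5018 -8.5021] turnz -0.36110848655021993 tilt [-0.002   0.0003 -1.    ]
[418.9086 157.368 ]
[353.1724 155.9621]
[284.3847 156.3838]
[218.029  158.6145]
```

View pics/w9.png

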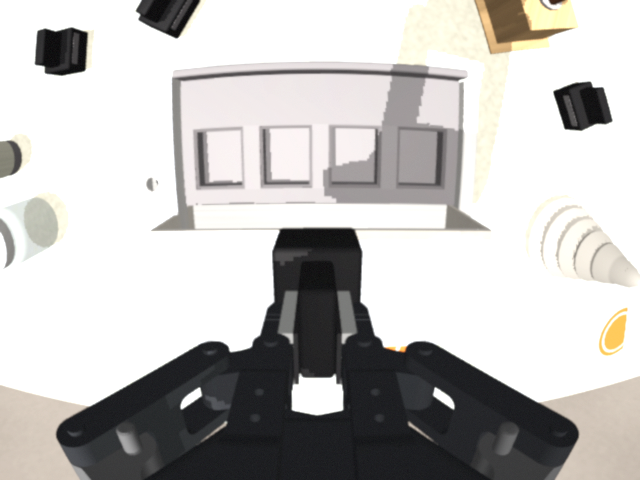

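The four socket mouths are clear at (421,157), (356,157), (287,157) and (220,157), all empty. The held pack's near-face edges are at about rows 229 and 249, columns 278–359. I'll fit both.

```bash
cat > sock.py <<'E'
from fit import *
c=manip.calibration("wrist");c["cam_to_world"]=np.load("pics/w9.npy")
g=cv2.GaussianBlur(cv2.imread("pics/w9.png",0).astype(np.float32),(0,0),1.2)
G=np.hypot(cv2.Sobel(g,5,1,0),cv2.Sobel(g,5,0,1))
t=np.linspace(-1,1,25);L,W=26.5,21.5
rect=np.vstack([np.c_[t*L,0*t+W],np.c_[t*L,0*t-W],np.c_[0*t+L,t*W],np.c_[0*t-L,t*W]])/1000
def cost(p,z=.04):
    ca,sa=np.cos(p[2]),np.sin(p[2]);k=[]
    for i in range(4):
        q=rect+[0,(1.5-i)*.064]
        k+= [proj(c,[p[0]+ca*a-sa*b,p[1]+sa*a+ca*b,z],True) for a,b in q]
    k=np.array(k,np.float32)
    return -float(cv2.remap(np.minimum(G,150),k[:,0],k[:,1],cv2.INTER_LINEAR).mean())
best=min((minimize(cost,[.6235+dx,.0229+dy,-.01],method="Nelder-Mead",options=dict(initial_simplex=np.array([[.6235+dx,.0229+dy,-.01]]*4)+np.vstack([np.zeros(3),np.diag([.003,.003,.02])]),xatol=1e-5)) for dx in(-.003,0,.003) for dy in(-.003,0,.003)),key=lambda r:r.fun)
p=best.x;print("row centre",p[:2],"yaw deg",np.degrees(p[2]),best.fun)
for i in range(4): print(i,p[:2]+(1.5-i)*.064*np.array([-np.sin(p[2]),np.cos(p[2])]))
E
python3 sock.py
python3 - <<'E'
from h import *
im=cv2.imread("pics/w9.png",0)
c=manip.calibration("wrist")
print(im[222:275:1,300].tolist());print(im[240,268:372].tolist())
for v in(229,249,252):
  for z in(.198,.201,.234):print(v,z,atz(c,318,v,z,True))
E
```

```text
row centre [0.6206 0.0239] yaw deg -0.8001732166302197 -102.91580200195312
0 [0.6219 0.1199]
1 [0.621  0.0559]
2 [ 0.6202 -0.0081]
3 [ 0.6193 -0.0721]
[255, 255, 255, 254, 250, 208, 124, 45, 22, 15, 17, 21, 21, 20, 19, 18, 22, 20, 20, 19, 21, 20, 21, 17, 21, 29, 37, 45, 54, 61, 67, 74, 75, 72, 61, 46, 39, 40, 38, 38, 40, 38, 35, 32, 32, 33, 33, 29, 27, 25, 26, 22, 26]
[255, 255, 255, 255, 255, 255, 255, 233, 130, 36, 17, 20, 20, 21, 20, 16, 20, 18, 21, 21, 19, 20, 19, 21, 18, 15, 16, 18, 20, 18, 21, 19, 20, 19, 18, 17, 14, 18, 18, 21, 17, 19, 20, 18, 21, 21, 20, 24, 18, 19, 20, 18, 18, 18, 19, 21, 19, 20, 21, 20, 18, 20, 20, 19, 21, 18, 19, 18, 21, 22, 19, 21, 21, 21, 18, 16, 18, 22, 20, 20, 23, 20, 21, 22, 20, 19, 18, 21, 22, 56, 160, 253, 255, 255, 255, 255, 255, 255, 255, 255, 255, 255, 255, 255]
229 0.198 [0.651  0.0211 0.198 ]
229 0.201 [0.6502 0.0212 0.201 ]
229 0.234 [0.6412 0.0212 0.234 ]
249 0.198 [0.662 0.021 0.198]
249 0.201 [0.661 0.021 0.201]
249 0.234 [0.6501 0.021  0.234 ]
252 0.198 [0.6637 0.021  0.198 ]
252 0.201 [0.6627 0.021  0.201 ]
252 0.234 [0.6515 0.021  0.234 ]
```

```bash
python3 - <<'E'
from h import *
goto([.6223,.0556,.095],np.radians(89.2))
E
```

```text
tcp [0.6766 0.0205 0.2417] yaw_y 89.0483887944239 travel [ 54.624   34.1263 146.8252] turnz -0.15161120557610547 tilt [-0.0015  0.0003 -1.    ]
```

>>> send_rows --motion '[{"gripper": 0, "travel": [20, 12, 0], "rotation": [0, 0, 0]}, {"gripper": 0, "travel": [20, 12, 10], "rotation": [0, 0, -0.15]}, {"gripper": 0, "travel": [14.6, 10.1, 20], "rotation": [0, 0, 0]}, {"gripper": 0, "travel": [0, 0, 30], "rotation": [0, 0, 0]}, {"gripper": 0, "travel": [0, 0, 30], "rotation": [0, 0, 0]}, {"gripper": 0, "travel": [0, 0, 30], "rotation": [0, 0, 0]}, {"gripper": 0, "travel": [0, 0, 20], "rotation": [0, 0, 0]}, {"gripper": 0, "travel": [0, 0, 7], "rotation": [0, 0, 0]}, {"gripper": 0, "travel": [0, 0, 0], "rotation": [0, 0, 0]}, {"gripper": 0, "travel": [0, 0, 0], "rotation": [0, 0, 0]}, {"gripper": 0, "travel": [0, 0, 0], "rotation": [0, 0, 0]}]'

```text
t: 16.82
tcp_pos: [0.6246, 0.0551, 0.097]
tool_rot: [0.006, 1.0, -0.0, 0.002]
force: [-0.6, -0.3, -2.5]
finger_gap: 0.152
```

```bash
python3 - <<'E'
from h import *
goto([.6223,.0556,.095],np.radians(89.2))
c=manip.calibration("wrist");im=manip.snapshot("wrist");s=manip.sense()
g=im.max(2);cv2.imwrite("pics/w10.png",cv2.convertScaleAbs(cv2.resize(im[140:300,220:420,::-1],(800,640)[:2],interpolation=cv2.INTER_CUBIC)[:600],alpha=1.6))
print(g[150:262:2,318].tolist())
print("mouth corners",[proj(c,[.6210+a*.0265,.0559+b*.0215,.04],True).round(1).tolist() for a in(-1,1) for b in(-1,1)])
zu=s["tcp_pos"][2]-.0437;print("pack near bottom edge",[proj(c,[.6210-.025,.0559+b*.02,zu+.003],True).round(1).tolist() for b in(-1,1)])
E
```

```text
tcp [0.6246 0.0551 0.097 ] yaw_y 89.32246126791156 travel [2.278  0.4933 2.0206] turnz 0.12246126791155905 tilt [ 0.0035 -0.0003 -1.    ]
[156, 155, 155, 155, 155, 155, 155, 155, 155, 155, 155, 155, 155, 155, 155, 155, 155, 155, 155, 155, 155, 155, 155, 156, 155, 156, 155, 155, 155, 155, 152, 114, 105, 87, 82, 101, 107, 108, 98, 38, 13, 15, 16, 13, 15, 16, 16, 15, 15, 22, 24, 27, 31, 30, 29, 25]
mouth corners [[279.7, 214.9], [357.2, 214.0], [283.6, 301.1], [355.1, 300.3]]
pack near bottom edge [[279.6, 225.1], [357.7, 224.3]]
```

View pics/w10.png

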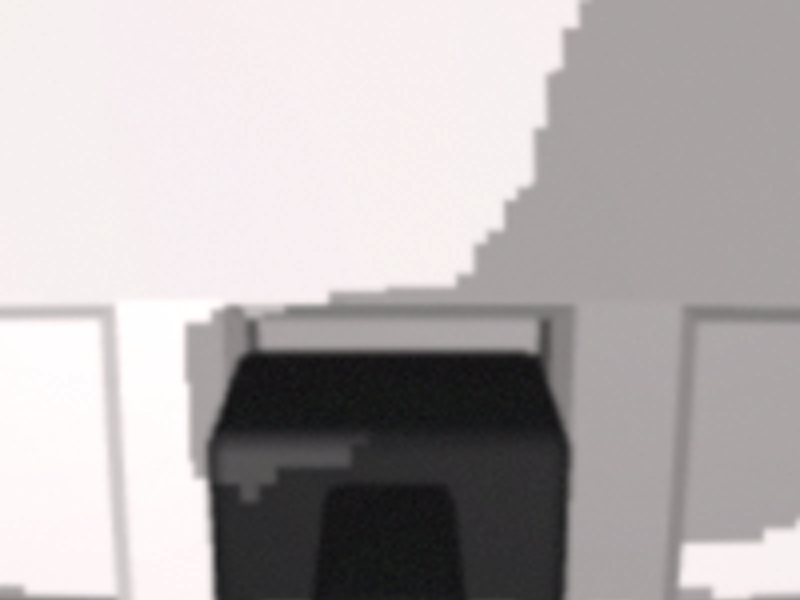

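```bash
cat >> sock.py <<'E'
print("size scan")
for d in np.arange(-3,6.1,1.):
    L,W=26.5+d/2,21.5+d/2
    rect=np.vstack([np.c_[t*L,0*t+W],np.c_[t*L,0*t-W],np.c_[0*t+L,t*W],np.c_[0*t-L,t*W]])/1000
    b=min((minimize(cost,[.622+dx,.0239,-.014],method="Nelder-Mead",options=dict(initial_simplex=np.array([[.622+dx,.0239,-.014]]*4)+np.vstack([np.zeros(3),np.diag([.002,.002,.01])]),xatol=1e-5)) for dx in(-.002,.001)),key=lambda r:r.fun)
    print(d,b.x,b.fun)
E
python3 sock.py | sed -n '/scan/,$p'
python3 - <<'E'
from h import *
c=manip.calibration("wrist");s=manip.sense();tz=s["tcp_pos"][2];zu=tz-.0437
print("pack top edge",atz(c,273.3,248.75,zu+.036,True),atz(c,361.3,248.75,zu+.036,True))
print("pack foot",atz(c,281.3,228,zu,True),atz(c,353.8,228,zu,True))
for v in(216.3,219.5):print("rim",v,atz(c,318,v,.04,True))
print("rim L/R",atz(c,277.5,222,.04,True),atz(c,363.3,222,.04,True))
E
```

```text
size scan
-3.0 [ 0.6224  0.0254 -0.0152] -96.41564178466797
-2.0 [ 0.6202  0.0231 -0.0179] -92.96966552734375
-1.0 [ 0.6205  0.0243 -0.016 ] -99.3342056274414
0.0 [ 0.6206  0.0239 -0.0147] -102.9313735961914
1.0 [ 0.6247  0.0218 -0.0123] -101.3182601928711
2.0 [ 0.6252  0.0226 -0.0131] -100.93936157226562
3.0 [ 0.6224  0.0226 -0.0145] -102.99742126464844
4.0 [ 0.6226  0.0225 -0.0114] -100.67643737792969
5.0 [ 0.623   0.0244 -0.0105] -99.47055053710938
6.0 [ 0.6235  0.0241 -0.0119] -97.88780212402344
pack top edge [0.5978 0.0363 0.0895] [0.5982 0.0741 0.0895]
pack foot [0.5985 0.0364 0.0535] [0.5989 0.0743 0.0535]
rim 216.3 [0.5957 0.0556 0.04  ]
rim 219.5 [0.5976 0.0556 0.04  ]
rim L/R [0.5987 0.033  0.04  ] [0.5992 0.0809 0.04  ]
```

>>> send_rows --motion '[{"gripper": 0, "travel": [-0.7, 1.5, 0], "rotation": [0, 0, 0]}, {"gripper": 0, "travel": [0, 0, 5], "rotation": [0, 0, 0]}, {"gripper": 0, "travel": [0, 0, 5], "rotation": [0, 0, 0]}, {"gripper": 0, "travel": [0, 0, 5], "rotation": [0, 0, 0]}, {"gripper": 0, "travel": [0, 0, 5], "rotation": [0, 0, 0]}, {"gripper": 0, "travel": [0, 0, 0], "rotation": [0, 0, 0]}, {"gripper": 0, "travel": [0, 0, 0], "rotation": [0, 0, 0]}]'

```text
t: 17.45
tcp_pos: [0.6251, 0.0566, 0.0749]
tool_rot: [0.006, 1.0, -0.0, 0.001]
force: [3.5, -0.3, -3.2]
finger_gap: 0.155
```

>>> send_rows --motion '[{"gripper": 0, "travel": [-0.8, 0, 4], "rotation": [0, 0, 0]}, {"gripper": 0, "travel": [0, 0, 4], "rotation": [0, 0, 0]}, {"gripper": 0, "travel": [0, 0, 3], "rotation": [0, 0, 0]}, {"gripper": 0, "travel": [0, 0, 2], "rotation": [0, 0, 0]}, {"gripper": 0, "travel": [0, 0, 0], "rotation": [0, 0, 0]}, {"gripper": 0, "travel": [0, 0, 0], "rotation": [0, 0, 0]}]'

```text
t: 17.95
tcp_pos: [0.6251, 0.0566, 0.062]
tool_rot: [0.006, 1.0, -0.0, 0.001]
force: [4.6, -0.1, -3.5]
finger_gap: 0.154
```

>>> send_rows --motion '[{"gripper": 0, "travel": [0, 0, 1.5], "rotation": [0, 0, 0]}, {"gripper": 0, "travel": [0, 0, 1.5], "rotation": [0, 0, 0]}, {"gripper": 0, "travel": [0, 0, 0], "rotation": [0, 0, 0]}, {"gripper": 0, "travel": [0, 0, 0], "rotation": [0, 0, 0]}]'

```text
t: 18.28
tcp_pos: [0.6253, 0.0566, 0.0617]
tool_rot: [0.006, 1.0, -0.0, 0.001]
force: [1.0, -0.3, 10.0]
finger_gap: 0.154
```

Seated: 10 N reaction at TCP z 0.0617, as predicted. I'll release it and refit the others from the wide view.

>>> send_rows --motion '[{"gripper": 40, "travel": [0, 0, -1], "rotation": [0, 0, 0]}, {"gripper": 40, "travel": [0, 0, 0], "rotation": [0, 0, 0]}, {"gripper": 40, "travel": [0, 0, 0], "rotation": [0, 0, 0]}, {"gripper": 40, "travel": [0, 0, 0], "rotation": [0, 0, 0]}, {"gripper": 40, "travel": [0, 0, -20], "rotation": [0, 0, 0]}, {"gripper": 40, "travel": [0, 0, -40], "rotation": [0, 0, 0]}, {"gripper": 40, "travel": [0, 0, -40], "rotation": [0, 0, 0]}, {"gripper": 40, "travel": [0, 0, -40], "rotation": [0, 0, 0]}, {"gripper": 40, "travel": [0, 0, 0], "rotation": [0, 0, 0]}]'

```text
t: 19.03
tcp_pos: [0.6293, 0.0565, 0.2086]
tool_rot: [0.005, 1.0, -0.001, 0.007]
force: [2.0, 1.0, 1.0]
finger_gap: 0.465
```

```bash
python3 - <<'E'
from fit import *
c=manip.calibration("wrist")
c["cam_to_world"]=np.load("pics/w8.npy")
w=cv2.imread("pics/w8.png")
for x,y in((.461,-.127),(.4835,-.26),(.552,.318)):print(*fitpack(w,c,x,y,True,thr=100))
t=manip.snapshot("top");ct=manip.calibration("top")
for x,y in((.461,-.127),(.4835,-.26),(.552,.318)):print("top",*fitpack(t,ct,x,y,False,thr=80))
goto([.455,-.126,.21],np.radians(59))
E
```

```text
[ 0.46   -0.1276] -35.33838210147571 0.9228417653390742
[ 0.482  -0.2615] 2.604719931050397 0.6940303036433152
[0.5538 0.3224] 30.090213074825385 0.9313136782005217
top [ 0.4608 -0.1275] -29.14643262322835 0.8575397827734277
top [ 0.4827 -0.2607] -2.179137355307091 0.8666968428199615
top [0.5354 0.3424] -60.917295299657866 0.23645577674756835
tcp [0.6274 0.0565 0.2051] yaw_y 89.37533255456316 travel [ 170.3395 -184.4127   -6.3448] turnz 30.37533255456315 tilt [ 0.0095 -0.0009 -1.    ]
```

>>> send_rows --motion '[{"gripper": 45, "travel": [24, -26, -1], "rotation": [0, 0, 0]}, {"gripper": 45, "travel": [28, -30, -1], "rotation": [0, 0, 0]}, {"gripper": 45, "travel": [28, -30, -1], "rotation": [0, 0, 0]}, {"gripper": 45, "travel": [28, -30, -1], "rotation": [0, 0, 0]}, {"gripper": 45, "travel": [28, -30, -1], "rotation": [0, 0, 0]}, {"gripper": 45, "travel": [22, -24, 0], "rotation": [0, 0, 0]}, {"gripper": 45, "travel": [12, -14, 0], "rotation": [0, 0, 0]}]'

```text
t: 19.67
tcp_pos: [0.4483, -0.1261, 0.2037]
tool_rot: [0.007, 1.0, 0.001, -0.003]
force: [0.4, -1.1, -1.0]
finger_gap: 0.53
```

>>> send_rows --motion '[{"gripper": 45, "travel": [0, 0, 0], "rotation": [0, 0, 6.5]}, {"gripper": 45, "travel": [0, 0, 0], "rotation": [0, 0, 6.5]}, {"gripper": 45, "travel": [0, 0, 0], "rotation": [0, 0, 6.5]}, {"gripper": 45, "travel": [0, 0, 0], "rotation": [0, 0, 6.5]}, {"gripper": 45, "travel": [0, 0, 0], "rotation": [0, 0, 6.4]}, {"gripper": 45, "travel": [0, 0, 0], "rotation": [0, 0, 0]}, {"gripper": 45, "travel": [0, 0, 0], "rotation": [0, 0, 0]}]'

```text
t: 20.25
tcp_pos: [0.4515, -0.1248, 0.2042]
tool_rot: [0.283, 0.959, 0.0, -0.002]
force: [-0.8, 0.4, -0.2]
finger_gap: 0.529
```

```bash
cat > near.py <<'E'
import sys
from fit import *
c=manip.calibration("wrist");im=manip.snapshot("wrist");s=manip.sense()
x,y,n=float(sys.argv[1]),float(sys.argv[2]),sys.argv[3]
cv2.imwrite(f"pics/{n}.png",im[:,:,::-1]);np.save(f"pics/{n}.npy",c["cam_to_world"])
for thr in(85,100):
    f=fitpack(im,c,x,y,True,thr=thr);print(s["t"],thr,*f)
goto([*f[0],.041],np.radians(f[1]+90))
t=manip.snapshot("top");ct=manip.calibration("top");g=t.max(2);m=((g<60)*255).astype(np.uint8)
k,l,st,ce=cv2.connectedComponentsWithStats(m)
print("top blobs",[(np.round(ce[i]).tolist(),int(st[i,4]),atz(ct,*ce[i],.03)[:2].round(3).tolist()) for i in range(1,k) if 200<st[i,4]<1500])
E
python3 near.py .460 -.1275 w11
```

```text
20.3 85 [ 0.4597 -0.128 ] -31.79720699088466 0.9216637057163758
20.3 100 [ 0.4602 -0.128 ] -32.613677650641584 0.9435724884532593
tcp [ 0.4517 -0.125   0.2044] yaw_y 57.114721889663926 travel [ -9.1783   2.0839 163.3646] turnz -0.2716004596944985 tilt [-0.0023  0.0012 -1.    ]
top blobs [([281.0, 201.0], 530, [0.626, 0.057]), ([490.0, 210.0], 485, [0.596, -0.384]), ([627.0, 230.0], 793, [0.549, -0.662]), ([159.0, 237.0], 516, [0.554, 0.319]), ([176.0, 475.0], 259, [0.065, 0.276])]
```

>>> send_rows --motion '[{"gripper": 45, "travel": [-9, 2, 10], "rotation": [0, 0, 0]}, {"gripper": 45, "travel": [0, 0, 30], "rotation": [0, 0, 0]}, {"gripper": 45, "travel": [0, 0, 35], "rotation": [0, 0, 0]}, {"gripper": 45, "travel": [0, 0, 35], "rotation": [0, 0, 0]}, {"gripper": 45, "travel": [0, 0, 30], "rotation": [0, 0, 0]}, {"gripper": 45, "travel": [0, 0, 15], "rotation": [0, 0, 0]}, {"gripper": 45, "travel": [0, 0, 6], "rotation": [0, 0, 0]}, {"gripper": 45, "travel": [0, 0, 0], "rotation": [0, 0, 0]}, {"gripper": 45, "travel": [0, 0, 0], "rotation": [0, 0, 0]}]'

```text
t: 21.1
tcp_pos: [0.4615, -0.1287, 0.0445]
tool_rot: [0.284, 0.959, -0.0, 0.0]
force: [0.7, 0.5, 0.9]
finger_gap: 0.524
```

>>> send_rows --motion '[{"gripper": 0, "travel": [0, 0, 0], "rotation": [0, 0, 0]}, {"gripper": 0, "travel": [0, 0, 0], "rotation": [0, 0, 0]}, {"gripper": 0, "travel": [0, 0, 0], "rotation": [0, 0, 0]}, {"gripper": 0, "travel": [0, 0, 0], "rotation": [0, 0, 0]}, {"gripper": 0, "travel": [0, 0, 0], "rotation": [0, 0, 0]}, {"gripper": 0, "travel": [0, 0, 0], "rotation": [0, 0, 0]}]' --newtons 50

```text
t: 21.6
tcp_pos: [0.462, -0.129, 0.0455]
tool_rot: [0.284, 0.959, -0.0, 0.001]
force: [0.3, 1.1, 7.2]
finger_gap: 0.152
```

>>> send_rows --motion '[{"gripper": 0, "travel": [0, 0, -10], "rotation": [0, 0, 0]}, {"gripper": 0, "travel": [0, 0, -20], "rotation": [0, 0, 0]}, {"gripper": 0, "travel": [0, 0, -30], "rotation": [0, 0, -6.4]}, {"gripper": 0, "travel": [0, 0, -30], "rotation": [0, 0, -6.4]}, {"gripper": 0, "travel": [0, 0, -20], "rotation": [0, 0, -6.4]}, {"gripper": 0, "travel": [0, 0, 0], "rotation": [0, 0, -6.4]}, {"gripper": 0, "travel": [0, 0, 0], "rotation": [0, 0, -6.4]}, {"gripper": 0, "travel": [0, 0, 0], "rotation": [0, 0, 0]}, {"gripper": 0, "travel": [0, 0, 0], "rotation": [0, 0, 0]}]'

```text
t: 22.35
tcp_pos: [0.4608, -0.1284, 0.1547]
tool_rot: [0.01, 1.0, 0.0, -0.0]
force: [-0.7, 0.1, -2.8]
finger_gap: 0.152
```

```bash
python3 - <<'E'
from h import *
goto([.622,-.0074,.15],np.radians(89.2))
E
```

```text
tcp [ 0.4608 -0.1284  0.1547] yaw_y 88.79725860115259 travel [-158.6494  124.3319    4.7211] turnz -0.40274139884740845 tilt [-0.0001  0.0001 -1.    ]
```

>>> send_rows --motion '[{"gripper": 0, "travel": [-20, 15, 0], "rotation": [0, 0, -0.4]}, {"gripper": 0, "travel": [-28, 22, 0], "rotation": [0, 0, 0]}, {"gripper": 0, "travel": [-30, 24, 0], "rotation": [0, 0, 0]}, {"gripper": 0, "travel": [-30, 24, 0], "rotation": [0, 0, 0]}, {"gripper": 0, "travel": [-28, 21, 0], "rotation": [0, 0, 0]}, {"gripper": 0, "travel": [-18, 13, 0], "rotation": [0, 0, 0]}, {"gripper": 0, "travel": [-6, 5, 15], "rotation": [0, 0, 0]}, {"gripper": 0, "travel": [0, 0, 25], "rotation": [0, 0, 0]}, {"gripper": 0, "travel": [0, 0, 15], "rotation": [0, 0, 0]}, {"gripper": 0, "travel": [0, 0, 0], "rotation": [0, 0, 0]}, {"gripper": 0, "travel": [0, 0, 0], "rotation": [0, 0, 0]}, {"gripper": 0, "travel": [0, 0, 0], "rotation": [0, 0, 0]}]'

```text
t: 23.35
tcp_pos: [0.623, -0.0068, 0.0998]
tool_rot: [0.006, 1.0, -0.0, 0.0]
force: [-0.2, -0.1, -0.9]
finger_gap: 0.149
```

```bash
cat > hand.py <<'E'
import sys
from h import *
# pack near-face top-edge line & foot in hand: brightness profile; off = tcp-underside, target socket xy
off=float(sys.argv[1]);c=manip.calibration("wrist");im=manip.snapshot("wrist");s=manip.sense();g=im.max(2).astype(int)
cv2.imwrite(f"pics/{sys.argv[4]}.png",im[:,:,::-1])
zu=s["tcp_pos"][2]-off
rows=[int(np.argmax(g[190:300,u]<35))+190 for u in(295,305,315,325,335)]
v=np.median(rows);xf=atz(c,317,v-.5,zu,True)[0]
row=int(v)+8;xs=np.where(g[row,240:400]<50)[0]+240
zr=zu+.02
print("foot rows",rows,"foot x",xf,"-> pack cx (B had foot .5987 for cx .6228)",xf+.0242,"cols",xs.min(),xs.max(),"cy",atz(c,(xs.min()+xs.max())/2,row,zr,True)[1],"tcp",s["tcp_pos"],s["force"])
goto([float(sys.argv[2]),float(sys.argv[3]),.018+off],np.radians(89.2))
E
python3 hand.py .0455 .6241 -.0074 w12
```

```text
foot rows [228, 228, 228, 228, 228] foot x 0.5970855008256478 -> pack cx (B had foot .5987 for cx .6228) 0.6212855008256478 cols 278 399 cy 0.0033806598768741022 tcp [ 0.6234 -0.0069  0.1004] [ 0.5698  0.067  -0.7295]
tcp [ 0.6234 -0.0069  0.1004] yaw_y 89.29538599386014 travel [-0.6284 -0.4956 36.8613] turnz 0.09538599386013641 tilt [ 0.0019 -0.0003 -1.    ]
```

>>> send_rows --motion '[{"gripper": 0, "travel": [-1.3, -0.5, 0], "rotation": [0, 0, 0]}, {"gripper": 0, "travel": [0, 0, 6], "rotation": [0, 0, 0]}, {"gripper": 0, "travel": [0, 0, 6], "rotation": [0, 0, 0]}, {"gripper": 0, "travel": [0, 0, 6], "rotation": [0, 0, 0]}, {"gripper": 0, "travel": [0, 0, 5], "rotation": [0, 0, 0]}, {"gripper": 0, "travel": [0, 0, 0], "rotation": [0, 0, 0]}, {"gripper": 0, "travel": [0, 0, 0], "rotation": [0, 0, 0]}]'

```text
t: 23.98
tcp_pos: [0.6243, -0.0071, 0.0758]
tool_rot: [0.006, 1.0, 0.0, 0.0]
force: [2.0, 0.6, -1.3]
finger_gap: 0.152
```

>>> send_rows --motion '[{"gripper": 0, "travel": [-0.5, 0, 5], "rotation": [0, 0, 0]}, {"gripper": 0, "travel": [0, 0, 4], "rotation": [0, 0, 0]}, {"gripper": 0, "travel": [0, 0, 3], "rotation": [0, 0, 0]}, {"gripper": 0, "travel": [0, 0, 2], "rotation": [0, 0, 0]}, {"gripper": 0, "travel": [0, 0, 1], "rotation": [0, 0, 0]}, {"gripper": 0, "travel": [0, 0, 0], "rotation": [0, 0, 0]}, {"gripper": 0, "travel": [0, 0, 0], "rotation": [0, 0, 0]}]'

```text
t: 24.57
tcp_pos: [0.6245, -0.007, 0.0636]
tool_rot: [0.005, 1.0, -0.0, 0.0]
force: [-3.0, 0.5, 12.4]
finger_gap: 0.147
```

Seated at z 0.0636 with a 12 N reaction. I'll release it and go to pack D.

>>> send_rows --motion '[{"gripper": 40, "travel": [0, 0, -1], "rotation": [0, 0, 0]}, {"gripper": 40, "travel": [0, 0, 0], "rotation": [0, 0, 0]}, {"gripper": 40, "travel": [0, 0, 0], "rotation": [0, 0, 0]}, {"gripper": 40, "travel": [0, 0, 0], "rotation": [0, 0, 0]}, {"gripper": 40, "travel": [0, 0, -20], "rotation": [0, 0, 0]}, {"gripper": 40, "travel": [0, 0, -40], "rotation": [0, 0, 0]}, {"gripper": 40, "travel": [0, 0, -40], "rotation": [0, 0, 0]}, {"gripper": 40, "travel": [0, 0, -38], "rotation": [0, 0, 0]}, {"gripper": 40, "travel": [10, -15, 0], "rotation": [0, 0, 0]}, {"gripper": 45, "travel": [18, -30, 0], "rotation": [0, 0, 0]}, {"gripper": 45, "travel": [20, -34, 0], "rotation": [0, 0, 0]}, {"gripper": 45, "travel": [20, -34, 0], "rotation": [0, 0, 0]}]'

```text
t: 25.57
tcp_pos: [0.5544, -0.1197, 0.2003]
tool_rot: [0.005, 1.0, -0.0, 0.0]
force: [0.9, -0.6, 0.3]
finger_gap: 0.526
```

>>> send_rows --motion '[{"gripper": 45, "travel": [20, -34, 0], "rotation": [0, 0, 0]}, {"gripper": 45, "travel": [20, -34, 0], "rotation": [0, 0, 0]}, {"gripper": 45, "travel": [20, -34, 0], "rotation": [0, 0, 0]}, {"gripper": 45, "travel": [16, -26, 0], "rotation": [0, 0, 0]}, {"gripper": 45, "travel": [7, -12, 0], "rotation": [0, 0, 0]}, {"gripper": 45, "travel": [0, 0, 0], "rotation": [0, 0, 0]}, {"gripper": 45, "travel": [0, 0, 0], "rotation": [0, 0, 0]}, {"gripper": 45, "travel": [0, 0, 0], "rotation": [0, 0, 0]}]'

```text
t: 26.23
tcp_pos: [0.4707, -0.2577, 0.2001]
tool_rot: [0.006, 1.0, 0.0, -0.0]
force: [-1.0, 0.1, -0.1]
finger_gap: 0.527
```

```bash
python3 near.py .482 -.261 w13
```

```text
26.2833 85 [ 0.4818 -0.2623] -2.185004247790161 0.9330515878659813
26.2833 100 [ 0.4815 -0.2624] -1.8783463802982965 0.9548329367742461
tcp [ 0.471  -0.2573  0.2001] yaw_y 89.42168720461665 travel [-10.6058  -5.0952 159.0764] turnz 1.3000335849149458 tilt [-0.0003  0.0008 -1.    ]
top blobs [([281.0, 201.0], 523, [0.626, 0.058]), ([310.0, 200.0], 506, [0.626, -0.006]), ([627.0, 230.0], 754, [0.549, -0.663]), ([159.0, 237.0], 515, [0.554, 0.319]), ([309.0, 475.0], 607, [0.065, 0.006])]
```

>>> send_rows --motion '[{"gripper": 45, "travel": [-10, -5.1, 10], "rotation": [0, 0, 1.3]}, {"gripper": 45, "travel": [0, 0, 30], "rotation": [0, 0, 0]}, {"gripper": 45, "travel": [0, 0, 35], "rotation": [0, 0, 0]}, {"gripper": 45, "travel": [0, 0, 35], "rotation": [0, 0, 0]}, {"gripper": 45, "travel": [0, 0, 28], "rotation": [0, 0, 0]}, {"gripper": 45, "travel": [0, 0, 13], "rotation": [0, 0, 0]}, {"gripper": 45, "travel": [0, 0, 6], "rotation": [0, 0, 0]}, {"gripper": 45, "travel": [0, 0, 0], "rotation": [0, 0, 0]}, {"gripper": 45, "travel": [0, 0, 0], "rotation": [0, 0, 0]}]'

```text
t: 27.08
tcp_pos: [0.4813, -0.2633, 0.0437]
tool_rot: [0.016, 1.0, -0.0, 0.0]
force: [-0.4, -0.9, 0.6]
finger_gap: 0.529
```

>>> send_rows --motion '[{"gripper": 0, "travel": [0, 0, 0], "rotation": [0, 0, 0]}, {"gripper": 0, "travel": [0, 0, 0], "rotation": [0, 0, 0]}, {"gripper": 0, "travel": [0, 0, 0], "rotation": [0, 0, 0]}, {"gripper": 0, "travel": [0, 0, 0], "rotation": [0, 0, 0]}, {"gripper": 0, "travel": [0, 0, 0], "rotation": [0, 0, 0]}, {"gripper": 0, "travel": [0, 0, 0], "rotation": [0, 0, 0]}]' --newtons 50

```text
t: 27.58
tcp_pos: [0.4813, -0.264, 0.0446]
tool_rot: [0.017, 1.0, -0.001, 0.001]
force: [1.3, 1.1, 5.5]
finger_gap: 0.147
```

>>> send_rows --motion '[{"gripper": 0, "travel": [0, 0, -10], "rotation": [0, 0, 0]}, {"gripper": 0, "travel": [0, 0, -20], "rotation": [0, 0, 0]}, {"gripper": 0, "travel": [0, 0, -30], "rotation": [0, 0, -1.3]}, {"gripper": 0, "travel": [0, 0, -30], "rotation": [0, 0, 0]}, {"gripper": 0, "travel": [0, 0, -20], "rotation": [0, 0, 0]}, {"gripper": 0, "travel": [0, 0, 0], "rotation": [0, 0, 0]}, {"gripper": 0, "travel": [0, 0, 0], "rotation": [0, 0, 0]}]'

```text
t: 28.17
tcp_pos: [0.4809, -0.264, 0.1548]
tool_rot: [0.006, 1.0, -0.001, 0.001]
force: [0.2, -0.1, -2.2]
finger_gap: 0.154
```

```bash
python3 - <<'E'
from h import *
goto([.6235,-.0712,.15],np.radians(89.2))
E
```

```text
tcp [ 0.4809 -0.264   0.1548] yaw_y 89.35421923404245 travel [-140.4135  194.4223    4.6835] turnz 0.15421923404244586 tilt [ 0.0021 -0.002  -1.    ]
```

>>> send_rows --motion '[{"gripper": 0, "travel": [-12, 17, 0], "rotation": [0, 0, 0]}, {"gripper": 0, "travel": [-20, 28, 0], "rotation": [0, 0, 0]}, {"gripper": 0, "travel": [-22, 31, 0], "rotation": [0, 0, 0]}, {"gripper": 0, "travel": [-22, 31, 0], "rotation": [0, 0, 0]}, {"gripper": 0, "travel": [-22, 31, 0], "rotation": [0, 0, 0]}, {"gripper": 0, "travel": [-20, 28, 0], "rotation": [0, 0, 0]}, {"gripper": 0, "travel": [-14, 20, 0], "rotation": [0, 0, 0]}, {"gripper": 0, "travel": [-6, 8, 15], "rotation": [0, 0, 0]}, {"gripper": 0, "travel": [0, 0, 25], "rotation": [0, 0, 0]}, {"gripper": 0, "travel": [0, 0, 15], "rotation": [0, 0, 0]}, {"gripper": 0, "travel": [0, 0, 0], "rotation": [0, 0, 0]}, {"gripper": 0, "travel": [0, 0, 0], "rotation": [0, 0, 0]}]'

```text
t: 29.17
tcp_pos: [0.6188, -0.0706, 0.0959]
tool_rot: [0.006, 1.0, 0.001, -0.003]
force: [-1.0, 0.4, -1.0]
finger_gap: 0.151
```

```bash
python3 hand.py .0446 .6215 -.0712 w14
```

```text
foot rows [234, 234, 234, 234, 235] foot x 0.5953865678523743 -> pack cx (B had foot .5987 for cx .6228) 0.6195865678523743 cols 279 399 cy -0.06028721246641694 tcp [ 0.62   -0.0711  0.0973] [-0.1533 -0.4023 -0.7939]
tcp [ 0.62   -0.0711  0.0973] yaw_y 89.34615359121597 travel [-1.5366 -0.0843 34.7113] turnz 0.14615359121596475 tilt [-0.0022  0.0006 -1.    ]
```

>>> send_rows --motion '[{"gripper": 0, "travel": [-2, 0, 0], "rotation": [0, 0, 0]}, {"gripper": 0, "travel": [0, 0, 5], "rotation": [0, 0, 0]}, {"gripper": 0, "travel": [0, 0, 5], "rotation": [0, 0, 0]}, {"gripper": 0, "travel": [0, 0, 5], "rotation": [0, 0, 0]}, {"gripper": 0, "travel": [0, 0, 5], "rotation": [0, 0, 0]}, {"gripper": 0, "travel": [0, 0, 0], "rotation": [0, 0, 0]}, {"gripper": 0, "travel": [0, 0, 0], "rotation": [0, 0, 0]}]'

```text
t: 29.8
tcp_pos: [0.6223, -0.0711, 0.0778]
tool_rot: [0.006, 1.0, 0.0, -0.001]
force: [-0.2, -0.3, -1.2]
finger_gap: 0.151
```

>>> send_rows --motion '[{"gripper": 0, "travel": [0, 0, 5], "rotation": [0, 0, 0]}, {"gripper": 0, "travel": [0, 0, 5], "rotation": [0, 0, 0]}, {"gripper": 0, "travel": [0, 0, 4], "rotation": [0, 0, 0]}, {"gripper": 0, "travel": [0, 0, 2], "rotation": [0, 0, 0]}, {"gripper": 0, "travel": [0, 0, 1.5], "rotation": [0, 0, 0]}, {"gripper": 0, "travel": [0, 0, 0], "rotation": [0, 0, 0]}, {"gripper": 0, "travel": [0, 0, 0], "rotation": [0, 0, 0]}]'

```text
t: 30.38
tcp_pos: [0.6226, -0.071, 0.0625]
tool_rot: [0.005, 1.0, -0.0, -0.0]
force: [-3.4, 1.1, 10.7]
finger_gap: 0.154
```

>>> send_rows --motion '[{"gripper": 40, "travel": [0, 0, -1], "rotation": [0, 0, 0]}, {"gripper": 40, "travel": [0, 0, 0], "rotation": [0, 0, 0]}, {"gripper": 40, "travel": [0, 0, 0], "rotation": [0, 0, 0]}, {"gripper": 40, "travel": [0, 0, 0], "rotation": [0, 0, 0]}, {"gripper": 40, "travel": [0, 0, -20], "rotation": [0, 0, 0]}, {"gripper": 40, "travel": [0, 0, -40], "rotation": [0, 0, 0]}, {"gripper": 40, "travel": [0, 0, -40], "rotation": [0, 0, 0]}, {"gripper": 40, "travel": [0, 0, -40], "rotation": [0, 0, 0]}, {"gripper": 40, "travel": [2, 12, 0], "rotation": [0, 0, 0]}, {"gripper": 45, "travel": [6, 28, 0], "rotation": [0, 0, 0]}, {"gripper": 45, "travel": [8, 40, 0], "rotation": [0, 0, 0]}, {"gripper": 45, "travel": [8, 40, 0], "rotation": [0, 0, 0]}]'

```text
t: 31.38
tcp_pos: [0.6, 0.0494, 0.2018]
tool_rot: [0.007, 1.0, 0.0, 0.0]
force: [0.3, 0.3, -0.3]
finger_gap: 0.528
```

>>> send_rows --motion '[{"gripper": 45, "travel": [8, 40, 0], "rotation": [0, 0, 0]}, {"gripper": 45, "travel": [8, 40, 0], "rotation": [0, 0, 0]}, {"gripper": 45, "travel": [8, 40, 0], "rotation": [0, 0, 0]}, {"gripper": 45, "travel": [8, 40, 0], "rotation": [0, 0, 0]}, {"gripper": 45, "travel": [8, 40, 0], "rotation": [0, 0, 0]}, {"gripper": 45, "travel": [7, 35, 0], "rotation": [0, 0, 0]}, {"gripper": 45, "travel": [5, 26, 0], "rotation": [0, 0, 0]}, {"gripper": 45, "travel": [0, 0, 0], "rotation": [0, 0, -6.2]}, {"gripper": 45, "travel": [0, 0, 0], "rotation": [0, 0, -6.2]}, {"gripper": 45, "travel": [0, 0, 0], "rotation": [0, 0, -6.2]}, {"gripper": 45, "travel": [0, 0, 0], "rotation": [0, 0, -6.2]}, {"gripper": 45, "travel": [0, 0, 0], "rotation": [0, 0, -6]}]'

```text
t: 32.38
tcp_pos: [0.5507, 0.3109, 0.2011]
tool_rot: [-0.263, 0.965, -0.0, -0.0]
force: [-0.5, 0.2, -0.6]
finger_gap: 0.529
```

>>> send_rows --motion '[{"gripper": 45, "travel": [0, 0, 0], "rotation": [0, 0, 0]}, {"gripper": 45, "travel": [0, 0, 0], "rotation": [0, 0, 0]}, {"gripper": 45, "travel": [0, 0, 0], "rotation": [0, 0, 0]}]'

```text
t: 32.63
tcp_pos: [0.5509, 0.3106, 0.2015]
tool_rot: [-0.259, 0.966, -0.0, -0.0]
force: [0.4, -0.4, -0.1]
finger_gap: 0.527
```

```bash
python3 near.py .554 .3215 w15
```

```text
32.6833 85 [0.5538 0.3224] 22.543304003700385 0.9244214773943836
32.6833 100 [0.5538 0.3225] 23.269475855434905 0.9433993331412341
tcp [0.5509 0.3106 0.2016] yaw_y 120.05420142023802 travel [ -8.4485   8.8884 160.5627] turnz 6.7847255648031215 tilt [-0.0003 -0.0001 -1.    ]
top blobs [([564.0, 11.0], 209, [1.031, -0.567]), ([311.0, 200.0], 547, [0.626, -0.007]), ([341.0, 199.0], 556, [0.626, -0.072]), ([281.0, 201.0], 542, [0.626, 0.057]), ([491.0, 210.0], 587, [0.596, -0.387]), ([626.0, 230.0], 829, [0.549, -0.662]), ([159.0, 237.0], 526, [0.554, 0.319]), ([315.0, 456.0], 204, [0.101, -0.007]), ([312.0, 474.0], 623, [0.065, -0.001])]
```

>>> send_rows --motion '[{"gripper": 45, "travel": [-8, 9, 10], "rotation": [0, 0, 0]}, {"gripper": 45, "travel": [0, 0, 30], "rotation": [0, 0, 6.8]}, {"gripper": 45, "travel": [0, 0, 35], "rotation": [0, 0, 0]}, {"gripper": 45, "travel": [0, 0, 35], "rotation": [0, 0, 0]}, {"gripper": 45, "travel": [0, 0, 30], "rotation": [0, 0, 0]}, {"gripper": 45, "travel": [0, 0, 13], "rotation": [0, 0, 0]}, {"gripper": 45, "travel": [0, 0, 6], "rotation": [0, 0, 0]}, {"gripper": 45, "travel": [0, 0, 0], "rotation": [0, 0, 0]}, {"gripper": 45, "travel": [0, 0, 0], "rotation": [0, 0, 0]}]'

```text
t: 33.48
tcp_pos: [0.5545, 0.3231, 0.0438]
tool_rot: [-0.202, 0.979, 0.0, 0.001]
force: [-0.5, 0.6, -0.3]
finger_gap: 0.523
```

>>> send_rows --motion '[{"gripper": 0, "travel": [0, 0, 0], "rotation": [0, 0, 0]}, {"gripper": 0, "travel": [0, 0, 0], "rotation": [0, 0, 0]}, {"gripper": 0, "travel": [0, 0, 0], "rotation": [0, 0, 0]}, {"gripper": 0, "travel": [0, 0, 0], "rotation": [0, 0, 0]}, {"gripper": 0, "travel": [0, 0, 0], "rotation": [0, 0, 0]}, {"gripper": 0, "travel": [0, 0, 0], "rotation": [0, 0, 0]}]' --newtons 50

```text
t: 33.98
tcp_pos: [0.5548, 0.3228, 0.0448]
tool_rot: [-0.202, 0.979, 0.0, 0.002]
force: [0.5, -0.4, 6.9]
finger_gap: 0.152
```

>>> send_rows --motion '[{"gripper": 0, "travel": [0, 0, -10], "rotation": [0, 0, 0]}, {"gripper": 0, "travel": [0, 0, -20], "rotation": [0, 0, 0]}, {"gripper": 0, "travel": [0, 0, -30], "rotation": [0, 0, 6]}, {"gripper": 0, "travel": [0, 0, -30], "rotation": [0, 0, 6]}, {"gripper": 0, "travel": [0, 0, -20], "rotation": [0, 0, 6]}, {"gripper": 0, "travel": [0, 0, 0], "rotation": [0, 0, 6]}, {"gripper": 0, "travel": [0, 0, 0], "rotation": [0, 0, 0]}, {"gripper": 0, "travel": [0, 0, 0], "rotation": [0, 0, 0]}]'

```text
t: 34.65
tcp_pos: [0.5527, 0.3223, 0.153]
tool_rot: [0.004, 1.0, -0.0, -0.0]
force: [-0.7, 0.0, -2.1]
finger_gap: 0.154
```

```bash
python3 - <<'E'
from h import *
goto([.6257,.1206,.15],np.radians(89.2))
E
```

```text
tcp [0.5527 0.3223 0.153 ] yaw_y 89.5146999145024 travel [ -74.7551 -201.0309    2.9541] turnz 0.3146999145024056 tilt [-0.0009 -0.0003 -1.    ]
```

>>> send_rows --motion '[{"gripper": 0, "travel": [-6, -17, 0], "rotation": [0, 0, 0.3]}, {"gripper": 0, "travel": [-11, -30, 0], "rotation": [0, 0, 0]}, {"gripper": 0, "travel": [-13, -34, 0], "rotation": [0, 0, 0]}, {"gripper": 0, "travel": [-13, -34, 0], "rotation": [0, 0, 0]}, {"gripper": 0, "travel": [-12, -32, 0], "rotation": [0, 0, 0]}, {"gripper": 0, "travel": [-10, -28, 0], "rotation": [0, 0, 0]}, {"gripper": 0, "travel": [-7, -18, 0], "rotation": [0, 0, 0]}, {"gripper": 0, "travel": [-3, -8, 15], "rotation": [0, 0, 0]}, {"gripper": 0, "travel": [0, 0, 25], "rotation": [0, 0, 0]}, {"gripper": 0, "travel": [0, 0, 15], "rotation": [0, 0, 0]}, {"gripper": 0, "travel": [0, 0, 0], "rotation": [0, 0, 0]}, {"gripper": 0, "travel": [0, 0, 0], "rotation": [0, 0, 0]}]'

```text
t: 35.65
tcp_pos: [0.6235, 0.1202, 0.0959]
tool_rot: [0.008, 1.0, -0.0, -0.003]
force: [-0.4, 0.8, -1.4]
finger_gap: 0.157
```

```bash
python3 hand.py .0448 .6256 .1206 w16
```

```text
foot rows [232, 232, 232, 231, 231] foot x 0.599127563471433 -> pack cx (B had foot .5987 for cx .6228) 0.623327563471433 cols 240 356 cy 0.1113023487007121 tcp [0.6248 0.1204 0.0972] [-0.4775  0.1929 -1.0612]
tcp [0.6248 0.1204 0.0972] yaw_y 89.13170493633433 travel [-0.8877  0.2273 34.4259] turnz -0.06829506366566879 tilt [-0.0016  0.     -1.    ]
```

Pack offset is −1.5 mm from the TCP, so the TCP x target is 0.6258.

>>> send_rows --motion '[{"gripper": 0, "travel": [-1, 0.2, 0], "rotation": [0, 0, 0]}, {"gripper": 0, "travel": [0, 0, 5], "rotation": [0, 0, 0]}, {"gripper": 0, "travel": [0, 0, 5], "rotation": [0, 0, 0]}, {"gripper": 0, "travel": [0, 0, 5], "rotation": [0, 0, 0]}, {"gripper": 0, "travel": [0, 0, 5], "rotation": [0, 0, 0]}, {"gripper": 0, "travel": [0, 0, 0], "rotation": [0, 0, 0]}, {"gripper": 0, "travel": [0, 0, 0], "rotation": [0, 0, 0]}]'

```text
t: 36.28
tcp_pos: [0.6257, 0.1205, 0.0773]
tool_rot: [0.008, 1.0, -0.0, -0.001]
force: [-0.3, -0.6, -2.1]
finger_gap: 0.157
```

>>> send_rows --motion '[{"gripper": 0, "travel": [0, 0, 5], "rotation": [0, 0, 0]}, {"gripper": 0, "travel": [0, 0, 5], "rotation": [0, 0, 0]}, {"gripper": 0, "travel": [0, 0, 3], "rotation": [0, 0, 0]}, {"gripper": 0, "travel": [0, 0, 2], "rotation": [0, 0, 0]}, {"gripper": 0, "travel": [0, 0, 1.5], "rotation": [0, 0, 0]}, {"gripper": 0, "travel": [0, 0, 0], "rotation": [0, 0, 0]}, {"gripper": 0, "travel": [0, 0, 0], "rotation": [0, 0, 0]}]'

```text
t: 36.87
tcp_pos: [0.6258, 0.1204, 0.0628]
tool_rot: [0.008, 1.0, -0.0, -0.0]
force: [-3.3, 0.7, 7.5]
finger_gap: 0.154
```

Seated. I'll release, retreat and move in front of the lip.

>>> send_rows --motion '[{"gripper": 40, "travel": [0, 0, -1], "rotation": [0, 0, 0]}, {"gripper": 40, "travel": [0, 0, 0], "rotation": [0, 0, 0]}, {"gripper": 40, "travel": [0, 0, 0], "rotation": [0, 0, 0]}, {"gripper": 40, "travel": [0, 0, 0], "rotation": [0, 0, 0]}, {"gripper": 40, "travel": [0, 0, -20], "rotation": [0, 0, 0]}, {"gripper": 40, "travel": [0, 0, -40], "rotation": [0, 0, 0]}, {"gripper": 40, "travel": [0, 0, -40], "rotation": [0, 0, 0]}, {"gripper": 40, "travel": [0, 0, -30], "rotation": [0, 0, 0]}, {"gripper": 0, "travel": [25, -19, 0], "rotation": [0, 0, 0]}, {"gripper": 0, "travel": [30, -22, 0], "rotation": [0, 0, 0]}, {"gripper": 0, "travel": [30, -22, 0], "rotation": [0, 0, 0]}, {"gripper": 0, "travel": [30, -22, 0], "rotation": [0, 0, 0]}]'

```text
t: 37.87
tcp_pos: [0.5085, 0.0369, 0.1924]
tool_rot: [0.008, 1.0, -0.0, 0.0]
force: [-0.2, -0.5, -0.4]
finger_gap: -0.001
```

>>> send_rows --motion '[{"gripper": 0, "travel": [18, -11, 0], "rotation": [0, 0, 0]}, {"gripper": 0, "travel": [0, 0, 0], "rotation": [0, 0, 0]}, {"gripper": 0, "travel": [0, 0, 0], "rotation": [0, 0, 0]}, {"gripper": 0, "travel": [0, 0, 0], "rotation": [0, 0, 0]}]'

```text
t: 38.2
tcp_pos: [0.4931, 0.0266, 0.1926]
tool_rot: [0.008, 1.0, -0.0, 0.001]
force: [0.1, 0.1, -0.5]
finger_gap: 0.006
```

```bash
python3 - <<'E'
from h import *
goto([.50,.0245,.047],np.radians(89.2))
s=manip.sense();print(s["finger_gap"],s["t"])
im=manip.snapshot("wrist");t=manip.snapshot("top")
a=cv2.convertScaleAbs(cv2.resize(t[140:310,150:420,::-1],(800,504),interpolation=cv2.INTER_CUBIC),alpha=1.4)
cv2.imwrite("pics/t17.png",a);ct=manip.calibration("top")
g=t.max(2);k,l,st,ce=cv2.connectedComponentsWithStats(((g<60)*255).astype(np.uint8))
print([(np.round(ce[i],1).tolist(),int(st[i,4]),atz(ct,*ce[i],.05)[:2].round(3).tolist()) for i in range(1,k) if 200<st[i,4]<1500])
E
```

```text
tcp [0.4931 0.0266 0.1926] yaw_y 89.03892250077922 travel [ -6.5968  -1.9899 145.651 ] turnz -0.1610774992207781 tilt [ 0.0023 -0.0001 -1.    ]
0.006096055708916747 38.2
[([341.0, 199.5], 538, [0.622, -0.071]), ([280.9, 200.6], 533, [0.623, 0.055]), ([310.5, 200.1], 502, [0.622, -0.007]), ([490.1, 210.1], 468, [0.593, -0.377]), ([626.6, 229.6], 778, [0.547, -0.649]), ([312.0, 474.8], 576, [0.074, -0.001])]
```

```bash
python3 - <<'E'
from h import *
t=manip.snapshot("top");g=t.max(2);cv2.imwrite("pics/t18.png",t[:,:,::-1])
for v in range(184,226,3): print(v,g[v,232:362:3].tolist())
w=manip.snapshot("wrist");cv2.imwrite("pics/w18.png",w[:,:,::-1])
E
```

```text
184 [88, 103, 101, 106, 105, 106, 106, 107, 109, 107, 105, 107, 109, 111, 108, 108, 110, 108, 110, 108, 110, 108, 108, 107, 108, 107, 108, 109, 110, 109, 107, 110, 110, 108, 110, 109, 106, 107, 108, 112, 110, 111, 107, 136]
187 [98, 107, 105, 88, 78, 71, 85, 85, 86, 83, 94, 107, 107, 85, 87, 83, 83, 81, 81, 80, 94, 107, 107, 76, 78, 72, 65, 75, 73, 78, 89, 109, 109, 77, 54, 50, 35, 41, 50, 54, 82, 109, 103, 133]
190 [96, 107, 104, 47, 26, 34, 14, 26, 31, 16, 84, 107, 105, 50, 29, 36, 29, 25, 31, 30, 89, 110, 108, 45, 28, 31, 32, 29, 32, 35, 85, 110, 110, 53, 29, 17, 32, 40, 34, 32, 64, 111, 101, 132]
193 [93, 109, 107, 41, 20, 30, 4, 20, 31, 24, 81, 108, 105, 44, 30, 31, 31, 25, 36, 30, 85, 107, 112, 41, 27, 26, 31, 25, 33, 36, 82, 108, 107, 48, 28, 20, 34, 38, 36, 29, 69, 110, 102, 129]
196 [95, 107, 105, 42, 28, 33, 23, 16, 27, 35, 83, 107, 108, 46, 30, 33, 31, 22, 33, 32, 87, 111, 108, 50, 19, 28, 32, 22, 34, 40, 81, 111, 109, 51, 25, 18, 35, 41, 32, 45, 71, 110, 104, 131]
199 [94, 108, 105, 44, 21, 35, 20, 27, 33, 32, 85, 109, 106, 45, 23, 36, 37, 27, 33, 34, 85, 109, 108, 40, 24
[... 950 characters left out ...]
 94, 93, 93, 96, 93, 97, 106, 110, 110, 106, 100, 102, 103, 101, 102, 107, 108, 113, 107, 127]
217 [60, 60, 58, 58, 57, 57, 50, 53, 54, 51, 56, 63, 77, 96, 100, 104, 107, 109, 110, 109, 109, 109, 112, 111, 109, 111, 110, 110, 110, 110, 111, 111, 112, 111, 110, 112, 111, 112, 113, 112, 113, 114, 106, 128]
220 [65, 65, 67, 68, 64, 61, 66, 62, 60, 59, 56, 52, 54, 55, 53, 53, 56, 59, 69, 83, 97, 100, 109, 99, 63, 69, 87, 95, 108, 112, 110, 110, 109, 110, 112, 112, 111, 111, 112, 115, 115, 114, 110, 127]
223 [72, 74, 71, 70, 69, 67, 66, 67, 66, 67, 65, 65, 59, 61, 57, 62, 56, 59, 57, 59, 50, 53, 49, 61, 59, 55, 53, 52, 61, 112, 112, 110, 113, 111, 112, 113, 111, 111, 111, 112, 112, 112, 105, 126]
```

All four packs sit alike in rows 188–212 of the top image; socket 0's blob had only merged with the arm's shadow. I'll lower the closed fingers in front of the lip.

>>> send_rows --motion '[{"gripper": 0, "travel": [0, -2, 20], "rotation": [0, 0, 0]}, {"gripper": 0, "travel": [0, 0, 40], "rotation": [0, 0, 0]}, {"gripper": 0, "travel": [0, 0, 40], "rotation": [0, 0, 0]}, {"gripper": 0, "travel": [0, 0, 30], "rotation": [0, 0, 0]}, {"gripper": 0, "travel": [0, 0, 15], "rotation": [0, 0, 0]}, {"gripper": 0, "travel": [0, 0, 0], "rotation": [0, 0, 0]}, {"gripper": 0, "travel": [-10, 0, 0], "rotation": [0, 0, 0]}, {"gripper": 0, "travel": [-7, 0, 0], "rotation": [0, 0, 0]}, {"gripper": 0, "travel": [-7, 0, 0], "rotation": [0, 0, 0]}, {"gripper": 0, "travel": [-7, 0, 0], "rotation": [0, 0, 0]}, {"gripper": 0, "travel": [-7, 0, 0], "rotation": [0, 0, 0]}, {"gripper": 0, "travel": [-7, 0, 0], "rotation": [0, 0, 0]}]'

```text
t: 39.4
tcp_pos: [0.5335, 0.0243, 0.0477]
tool_rot: [0.008, 1.0, 0.0, -0.004]
force: [-8.6, -0.5, 5.1]
finger_gap: -0.0
```

>>> send_rows --motion '[{"gripper": 0, "travel": [-7, 0, 0], "rotation": [0, 0, 0]}, {"gripper": 0, "travel": [-7, 0, 0], "rotation": [0, 0, 0]}, {"gripper": 0, "travel": [-7, 0, 0], "rotation": [0, 0, 0]}, {"gripper": 0, "travel": [-7, 0, 0], "rotation": [0, 0, 0]}]'

```text
t: 39.73
tcp_pos: [0.5591, 0.0241, 0.0473]
tool_rot: [0.008, 1.0, 0.001, -0.006]
force: [-9.5, -0.8, 6.6]
finger_gap: 0.003
```

>>> send_rows --motion '[{"gripper": 0, "travel": [-7, 0, 0], "rotation": [0, 0, 0]}, {"gripper": 0, "travel": [-7, 0, 0], "rotation": [0, 0, 0]}, {"gripper": 0, "travel": [-7, 0, 0], "rotation": [0, 0, 0]}, {"gripper": 0, "travel": [-7, 0, 0], "rotation": [0, 0, 0]}, {"gripper": 0, "travel": [-7, 0, 0], "rotation": [0, 0, 0]}, {"gripper": 0, "travel": [-7, 0, 0], "rotation": [0, 0, 0]}, {"gripper": 0, "travel": [-6, 0, 0], "rotation": [0, 0, 0]}, {"gripper": 0, "travel": [-5, 0, 0], "rotation": [0, 0, 0]}, {"gripper": 0, "travel": [-4, 0, 0], "rotation": [0, 0, 0]}]'

```text
t: 40.48
tcp_pos: [0.6168, 0.0233, 0.0473]
tool_rot: [0.008, 1.0, 0.001, -0.006]
force: [-8.5, 0.1, 5.9]
finger_gap: 0.001
```

>>> send_rows --motion '[{"gripper": 0, "travel": [-4, 0, 0], "rotation": [0, 0, 0]}, {"gripper": 0, "travel": [-4, 0, 0], "rotation": [0, 0, 0]}, {"gripper": 0, "travel": [-2, 0, 0], "rotation": [0, 0, 0]}]'

```text
t: 40.73
tcp_pos: [0.6272, 0.0231, 0.0473]
tool_rot: [0.008, 1.0, 0.001, -0.005]
force: [-7.9, -0.1, 6.2]
finger_gap: 0.001
```

>>> send_rows --motion '[{"gripper": 0, "travel": [-2, 0, 0], "rotation": [0, 0, 0]}, {"gripper": 0, "travel": [-2, 0, 0], "rotation": [0, 0, 0]}, {"gripper": 0, "travel": [-2, 0, 0], "rotation": [0, 0, 0]}, {"gripper": 0, "travel": [0, 0, 0], "rotation": [0, 0, 0]}]'

```text
t: 41.07
tcp_pos: [0.6335, 0.023, 0.0473]
tool_rot: [0.008, 1.0, 0.0, -0.005]
force: [-7.4, 1.3, 6.0]
finger_gap: -0.0
```

>>> send_rows --motion '[{"gripper": 0, "travel": [-1.5, 0, 0], "rotation": [0, 0, 0]}, {"gripper": 0, "travel": [-1.5, 0, 0], "rotation": [0, 0, 0]}, {"gripper": 0, "travel": [0, 0, 0], "rotation": [0, 0, 0]}]'

```text
t: 41.32
tcp_pos: [0.6334, 0.023, 0.0473]
tool_rot: [0.008, 1.0, 0.001, -0.008]
force: [-12.2, -1.1, 10.2]
finger_gap: 0.001
```

The stop is reached: no further motion while the force rises. I'll back off and check.

>>> send_rows --motion '[{"gripper": 0, "travel": [-1, 0, 0], "rotation": [0, 0, 0]}, {"gripper": 0, "travel": [0, 0, 0], "rotation": [0, 0, 0]}, {"gripper": 0, "travel": [4, 0, 0], "rotation": [0, 0, 0]}, {"gripper": 0, "travel": [6, 0, 0], "rotation": [0, 0, 0]}, {"gripper": 0, "travel": [20, 0, 0], "rotation": [0, 0, 0]}, {"gripper": 0, "travel": [40, 0, 0], "rotation": [0, 0, 0]}, {"gripper": 0, "travel": [40, 0, -20], "rotation": [0, 0, 0]}, {"gripper": 0, "travel": [40, 0, -40], "rotation": [0, 0, 0]}, {"gripper": 0, "travel": [0, 0, -40], "rotation": [0, 0, 0]}, {"gripper": 0, "travel": [0, 0, -40], "rotation": [0, 0, 0]}, {"gripper": 0, "travel": [0, 0, 0], "rotation": [0, 0, 0]}, {"gripper": 0, "travel": [0, 0, 0], "rotation": [0, 0, 0]}]'

```text
t: 42.32
tcp_pos: [0.5077, 0.024, 0.1786]
tool_rot: [0.008, 1.0, -0.001, 0.005]
force: [0.1, 0.7, -0.2]
finger_gap: -0.003
```

```bash
python3 - <<'E'
from h import *
s=manip.sense();print(s["t"],s["tcp_pos"],s["force"])
t=manip.snapshot("top");sd=manip.snapshot("side")
a=cv2.resize(t[100:310,140:400,::-1],(560,452),interpolation=cv2.INTER_CUBIC)
b=cv2.resize(sd[160:410,160:420,::-1],(470,452),interpolation=cv2.INTER_CUBIC)
v=cv2.convertScaleAbs(np.hstack([a,b]),alpha=1.4);cv2.imwrite("pics/end.png",cv2.resize(v,(800,351),interpolation=cv2.INTER_AREA))
E
```

```text
42.3167 [0.5077 0.024  0.1786] [ 0.0802  0.6838 -0.1989]
```

View pics/end.png

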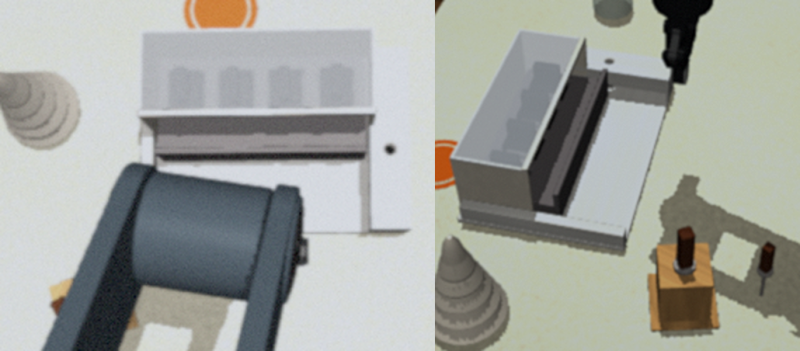

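The end view shows the tray shut, with its lip at full-image row ≈194 against 195 at the start. Four packs sit under the clear roof, the rod stands in its stand with the collar down, and the arm is clear.

```bash
python3 -c "
from station import manip
print(manip.sense()['t'],manip.sign_off())"
```

```text
the job is handed in; nothing more can be done
42.4167 None
```

The job is handed in at about 42 s. All four light packs are in sockets, the tray is shut, and the rod is back in its stand. `sign_off` gave no verdict.

- **Rod and latch:** I took the larger rod from the stand and pressed it through the access hole. The tray sprang fully out, and I put the rod back before plugging anything in.
- **Packs:** Each pack seated at the height expected for the socket floor, with a 7.5–12 N push back from the floor. Sideways force while seating stayed under 5 N.
- **Tray:** I pushed it in to its stop, where the force rose to 12 N with no further motion, then backed off.

**Last checks:** The final top and side pictures show the tray lip at its starting shut position (image row ≈194, against 195 at the start). They also show four packs under the roof, the rod upright with its collar on the stand, and the arm touching nothing. The latch being back up I infer only from the tray staying shut. The tree stood where it was in the last picture. The jar and paint bottle were mostly outside it, but nothing went near them.

**Disagreements:**
- The top camera and the arm differed by about 3 mm. I worked from close wrist views and contact forces instead.
- My first socket fit was about 3 mm off in x, and I corrected it before insertion.
- Two automatic top-view checks, one on pack A and one on socket 0, failed. Later readings showed both packs in place.

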